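Put the shim plates away in their clip-cover holders

TASK

Put all the thin shim plates away: slide each one over the front edge of the dark surface plate until it sticks out, pinch it there and lay it flat in its holder, steel in the one with the blue cover, brass in the one with the yellow cover, lengthwise between the front lip and the back wall. Then press both covers down until they snap shut and stay shut. Never press the fingers on the ground stone itself, and leave the screw tin and the hex nut where they stand.

Things in the scene. Friction and masses are not known exactly. Their poses are not given: they have to be found in the camera images.
- surface_plate: dark grey granite surface plate, 220 (x) x 370 (y) x 50 mm, fixed on the bench; origin at the centre of its underside, front faces -x. Its foot is set back 20 mm below 6 mm height. The shims lie on its top.
- front_edge (a point): middle of the top front edge of the surface plate; x points back across its top, y along the edge
- steel_shim_1: bare grey steel shim plate 120 x 50 x 2.5 mm, 70 g; origin at the centre of its underside, x along its 120 mm length, z up. Smooth: slips on the surface plate (friction 0.3). It starts flat on the surface plate with its length roughly front to back. May be absent.
- steel_shim_2: bare grey steel shim plate 120 x 50 x 2.5 mm, 70 g; origin at the centre of its underside, x along its 120 mm length, z up. Smooth: slips on the surface plate (friction 0.3). It starts flat on the surface plate with its length roughly front to back. May be absent.
- brass_shim_1: yellow brass shim plate 120 x 50 x 2.5 mm, 70 g; origin at the centre of its underside, x along its 120 mm length, z up. Smooth: slips on the surface plate (friction 0.3). It starts flat on the surface plate with its length roughly front to back. May be absent.
- brass_shim_2: yellow brass shim plate 120 x 50 x 2.5 mm, 70 g; origin at the centre of its underside, x along its 120 mm length, z up. Smooth: slips on the surface plate (friction 0.3). It starts flat on the surface plate with its length roughly front to back. May be absent.
- steel_holder: holder of the steel shims, with blue cover and blue front lip: loose aluminium tray, 1.2 kg; origin at the centre of its underside, x from its front (lip) to its back (hinge), z up. Floor 12 mm high. At x -74 to -2 mm a tongue only 40 mm wide, so fingers holding a shim by its sides near its front end pass beside it; behind, 84 mm wide with cheeks 26 mm high, 64 mm apart, from x = 0.
- brass_holder: holder of the brass shims, with yellow cover and yellow front lip: loose aluminium tray, 1.2 kg; origin at the centre of its underside, x from its front (lip) to its back (hinge), z up. Floor 12 mm high. At x -74 to -2 mm a tongue only 40 mm wide, so fingers holding a shim by its sides near its front end pass beside it; behind, 84 mm wide with cheeks 26 mm high, 64 mm apart, from x = 0.
- steel_bed (a point): centre of the floor of the steel holder, 12 mm above its underside, axes as the holder: the place of a shim's origin. The shim lies lengthwise between front lip (inner face x = -67 mm here, 8 mm above the floor) and back wall (inner face x = +67 mm, 14 mm above the floor); two shims may lie on one another.
- brass_bed (a point): centre of the floor of the brass holder, 12 mm above its underside, axes as the holder: the place of a shim's origin. The shim lies lengthwise between front lip (inner face x = -67 mm here, 8 mm above the floor) and back wall (inner face x = +67 mm, 14 mm above the floor); two shims may lie on one another.
- steel_hinge (a point): middle of the hinge axis of the blue cover: 74 mm behind the holder's origin, 30 mm above its underside; axis along the holder's y
- brass_hinge (a point): middle of the hinge axis of the yellow cover: 74 mm behind the holder's origin, 30 mm above its underside; axis along the holder's y
- steel_cover (a joint): angle of the blue cover at the back of the steel holder (rad): 0 = open, leaning back past upright (start), 1.75 = shut. 90 mm long from hinge to free edge, 82 wide, 4 thick. A spring (at most 0.2 N m) pushes it open again below about 1.45 rad; beyond that it snaps shut and stays. To close, push its outer (rear) face forward over the top, then down.
- brass_cover (a joint): angle of the yellow cover at the back of the brass holder (rad): 0 = open, leaning back past upright (start), 1.75 = shut. 90 mm long from hinge to free edge, 82 wide, 4 thick. A spring (at most 0.2 N m) pushes it open again below about 1.45 rad; beyond that it snaps shut and stays. To close, push its outer (rear) face forward over the top, then down.
- steel_cover_edge (a point): middle of the free edge of the blue cover, on its outer face, 90 mm from the hinge
- brass_cover_edge (a point): middle of the free edge of the yellow cover, on its outer face, 90 mm from the hinge
- hex_nut: large hex nut 30 x 34 x 14 mm, loose at the back of the surface plate: leave it alone; origin under its centre
- screw_tin: low round tin of screws, 77 mm across, 48 mm high, loose behind the holders: leave it alone; origin under its centre
Not all that is in view belongs to the job. Leave any purple look-alike of the steel_shim_2 alone.

How it is judged (in metres and radians):
On the way, in this order (a step that is already met when the one before it is completed fails the run):
1. a shim, still lying flat on the surface plate, sticks out over its front edge by at least 25 mm (((x of steel_shim_1 in the frame of front_edge between 0 and 0.035 m and z of steel_shim_1 in the frame of front_edge between -0.003 and 0.004 m) or (x of steel_shim_2 in the frame of front_edge between 0 and 0.035 m and z of steel_shim_2 in the frame of front_edge between -0.003 and 0.004 m) or (x of brass_shim_1 in the frame of front_edge between 0 and 0.035 m and z of brass_shim_1 in the frame of front_edge between -0.003 and 0.004 m) or (x of brass_shim_2 in the frame of front_edge between 0 and 0.035 m and z of brass_shim_2 in the frame of front_edge between -0.003 and 0.004 m))), for 0.1 s.
2. every shim lies flat in the holder of its own material (x of steel_shim_1 in the frame of steel_bed between -0.012 and 0.012 m and y of steel_shim_1 in the frame of steel_bed between -0.012 and 0.012 m and z of steel_shim_1 in the frame of steel_bed between -0.003 and 0.009 m and angle between the z axis of each of steel_shim_1, steel_shim_2 and the z axis of steel_holder, either way round below 0.06 rad and linear speed of each of steel_shim_1, steel_shim_2, brass_shim_1, brass_shim_2 below 0.02 m/s and x of steel_shim_2 in the frame of steel_bed between -0.012 and 0.012 m and y of steel_shim_2 in the frame of steel_bed between -0.012 and 0.012 m and z of steel_shim_2 in the frame of steel_bed between -0.003 and 0.009 m and x of brass_shim_1 in the frame of brass_bed between -0.012 and 0.012 m and y of brass_shim_1 in the frame of brass_bed between -0.012 and 0.012 m and z of brass_shim_1 in the frame of brass_bed between -0.003 and 0.009 m and angle between the z axis of each of brass_shim_1, brass_shim_2 and the z axis of brass_holder, either way round below 0.06 rad and x of brass_shim_2 in the frame of brass_bed between -0.012 and 0.012 m and y of brass_shim_2 in the frame of brass_bed between -0.012 and 0.012 m and z of brass_shim_2 in the frame of brass_bed between -0.003 and 0.009 m), for 0.2 s.
At the end, for the whole second after the job is handed in: Every shim present lies flat and at rest in the holder of its material, between lip, back wall and cheeks (origin within 12 mm of the bed's centre along and across, at most 9 mm above its floor), both covers are shut (beyond 1.69 rad) and stay so, and both holders stand level and at rest (all of step 2 and value of joint each of steel_cover, brass_cover above 1.69 rad and linear speed of each of steel_holder, brass_holder below 0.02 m/s and angle between each of steel_holder, brass_holder's own z axis and vertical below 0.05 rad); the robot touches nothing.
It fails at once if the hex nut is moved by more than 30 mm (distance of hex_nut from where it was at the start of the episode above 0.03 m).
It fails at once if the screw tin is moved by more than 30 mm (distance of screw_tin from where it was at the start of the episode above 0.03 m).
It fails at once if the fingers press on the surface plate itself with over 15 N (contact force between the fingers and surface_plate above 15 N).
Of steel_shim_1, steel_shim_2, brass_shim_1, brass_shim_2 only 3 to 4 are there at a start; the rules pass over those that are not, and their reading is None.
At some moment in a run one of steel_holder, brass_holder may be knocked a few centimetres aside while the robot is not near it.
It also fails if it takes over 210 s, if anything falls off the work surface, if the arm or the gripper's body presses on something with over 40 N, if the wrist force passes 120 N, or if a joint passes its speed limit or range.

ROBOT

A 6-joint arm with a two-finger parallel gripper is mounted at the origin on a cart in front of the work surface, level with it; the furniture and walls round the work are solid. World frame = base frame: x ahead of the robot, y to its left, z up, the work surface at z = 0. Lengths are in mm, angles in degrees, forces in N, time in s.
With the tool pointing down it reaches from about 300 to 950 mm from the base axis. Payload 3.1 kg.
Tool frame: the origin (TCP) lies midway between the tips of the shut fingers; the grasp point (between the pads) lies 19 mm behind it (env.grasp_offset is the distance from the TCP to the grasp point, in mm); z points along the fingers, y is the line along which they close (so a half turn about z gives the same grasp; the last joint's range is limited). The gripper opens to 85 mm and grips with 20 to 120 N. Pads are 22 mm wide; open, the fingers measure 114 mm over their backs; the gripper's body (76 mm by 85 mm) begins 54 mm behind the grasp point. The pads swing forward as they close: fully open they stand 13 mm farther back than shut.
Start: joints at [59.376, 17.653, 93.61, -0, 68.738, -3.994], TCP at [280.178, 558.688, 231.272] pointing down, gripper open.
Joint ranges: [-175.34, 175.34], [-45.06, 112.39], [2.9, 150.54], [-68.45, 248.45], [3.09, 151.38], [-168.51, 168.51]. Speed limits (degrees/s): [159.86, 159.86, 180, 180, 180, 180].

INTERFACE

Orientations are given as [roll, pitch, yaw] about the fixed x, y, z axes, in that order (R = Rz(yaw) Ry(pitch) Rx(roll)).
In Python, from bench import env gives the robot as it stands.
- The arm moves only by the tool send_rows, never from a script. Its argument "motion" is a list that holds one entry, the list of rows, each a list of 7 numbers: the turn, a rotation vector about the tool's x, y, z in degrees, then the shift along the tool's x, y, z in mm, then the opening, from 0 (shut) to 1 (fully open). A call has 1 to 20 rows; each row shifts and turns the commanded pose from where the row before left it, along the tool's axes as they then stand; what a row does not reach is not made up. A row lasts 1/12 s, in which the tool goes at most 41.7 mm and 7.16 degrees, less where a joint would pass 70% of its speed; a pose out of reach is approached as far as the arm can. A call is refused whole if a number of a shift passes 41.7 or a number of a turn 7.16, either way. A call with a gripper value outside its range is refused whole. The fingers move at their own pace and stop on an object; the grip force is fixed at half the most. Time passes only in rows, so rows that do not move let the fingers close. It gives the time, the measured TCP pose, the force, the opening and the grip force at its end, in the units of the state.
- env.observe(): the state, without advancing time (a new reading comes with each control period).
- env.camera(name): name is "scene" or "top" or "wrist"; returns a dict with "color" (384x512x3 uint8, red, green, blue), "depth" (384x512 float32, mm along the optical axis (not along the pixel's ray), 0 where there is no reading), "vfov" (degrees; the focal length in pixels is half the picture's height over the tangent of half this angle, whatever the lens; pixels are square), "cx", "cy" (the principal point, pixels), "world_to_cam" (4x4, takes a point from world to camera coordinates); the wrist camera has in their place "tool_from_camera" (4x4, takes a point from camera to tool coordinates, whose origin is the TCP and whose axes are the flange's). Camera axes: x right, y down, z forward; pixel columns grow to the right and rows downward; lengths in mm; the calibration is good to about 2 mm. The wrist camera is an equidistant fisheye: a pixel r from the principal point sees the ray r / f radians off the axis. A picture is of the moment at which its call begins: read the wrist's pose just before it.
- env.finish_job(): hands the job in; it is judged then, once.
Trained networks look in a picture, given as the dict that the camera call returned (one of the last four; its "shot" number tells which), for a name from the list of things; names that differ only in an ending like _2 or _b are one class to them, and where a whole thing is asked for, a point or a joint stands for the part that bears it (a point fixed in the world has none). Each returns a list of dicts, best first, with "confidence" (0 to 1); they miss things now and then, are a little off and sometimes report something else, mostly with a low value. They report only what shows in the picture. A call takes as long as a camera call. They do not tell look-alikes from the thing itself.
- env.find_in(picture, query): "rect" ([left, top, width, height] in pixels, round what is visible of it).
- env.regions_of(picture, query): "mask" (384x512 bool, what is visible of it) and "rect" ([left, top, width, height] in pixels, round what is visible of it).
- env.place_of(picture, query): "position" ([column, row] in pixels: a listed point, or the origin of a listed thing).
The state is a dict: "time_s": time; "q": joint angles; "qd": joint speeds; "tau": joint torques, N m; "tool_pos": TCP position; "orientation": TCP orientation; "contact_force": force on the tool from outside, world axes, zero at the start; "wrist_torque": the same for the moment, N m; "width": finger opening in mm; "finger_force": force on a finger pad.
Only numpy, scipy, OpenCV 4.12 (cv2) and the standard library are available. Lean on these libraries where they do the work, as an engineer would, in place of code of your own. Each camera call takes 0.05 s, during which the arm holds its last target. There are 200 camera calls.

## Working session

There is one attempt and no reset: what is moved stays moved. The work goes in short steps, Python scripts to look and compute and a tool call to move; the robot and the scene stay as the last step left them, time stands still between calls to the robot, and variables do not carry over. Pictures are saved under pics/ and viewed, at most 14 in all, crops included, and the job is handed in when it is done.

Besides the shell and the picture viewer there is one more tool, called by a JSON object that holds its "api" and its "payload". send_rows: Moves the arm, as the interface text tells. Its arguments: {"type":"object","properties":{"motion":{"type":"array","items":{"type":"array","items":{"type":"array","items":{"type":"number"}}}}},"required":["motion"]}

I'll start by taking the scene and top pictures and running the detectors.

```bash
mkdir -p pics; cat > h.py <<'E'
import numpy as np, cv2
from scipy.spatial.transform import Rotation as R
from bench import env
def f_of(p): return p["color"].shape[0]/2/np.tan(np.radians(p["vfov"])/2)
def save(p,n,crop=None,s=1):
    im=p["color"][:,:,::-1]
    if crop: l,t,w,h=crop; im=im[t:t+h,l:l+w]
    if s!=1: im=cv2.resize(im,None,fx=s,fy=s,interpolation=cv2.INTER_CUBIC)
    cv2.imwrite("pics/"+n,im)
def cloud(p):  # world xyz per pixel (fixed cams)
    f=f_of(p); d=p["depth"].astype(float); v,u=np.indices(d.shape)
    c=np.stack([(u-p["cx"])/f*d,(v-p["cy"])/f*d,d,np.ones_like(d)],-1)
    return (c@np.linalg.inv(p["world_to_cam"]).T)[...,:3]
def onplane(p,uv,z):
    f=f_of(p); M=np.linalg.inv(p["world_to_cam"])
    r=M[:3,:3]@np.array([(uv[0]-p["cx"])/f,(uv[1]-p["cy"])/f,1]); o=M[:3,3]
    return o+r*(z-o[2])/r[2]
def box(pts):
    (c,s,a)=cv2.minAreaRect(pts[:,:2].astype(np.float32)); 
    if s[0]<s[1]: s=s[::-1]; a+=90
    a=(a+90)%180-90
    return np.round(c,1),np.round(s,1),round(a,1)
def st():
    s=env.observe(); print({k:np.round(s[k],1).tolist() for k in("time_s","q","tool_pos","orientation","contact_force","width","finger_force")}); return s
E
python3 - <<'E'
from h import *
st()
for n in("top","scene"):
    p=env.camera(n); save(p,n+"0.png",s=1.5); C=cloud(p)
    print(n,p["vfov"],np.round(np.linalg.inv(p["world_to_cam"])[:3,3]))
    for q in("steel_shim_1","brass_shim_1","steel_holder","brass_holder","surface_plate","hex_nut","screw_tin","steel_cover","brass_cover"):
        for r in env.regions_of(p,q):
            if r["confidence"]<.3: continue
            m=r["mask"]&(p["depth"]>0); P=C[m]
            print(q,round(r["confidence"],2),r["rect"],*box(P),"z",np.round(np.percentile(P[:,2],[5,50,95])),"rgb",p["color"][m].mean(0).round())
    for q in("front_edge","steel_bed","brass_bed","steel_hinge","brass_hinge","steel_cover_edge","brass_cover_edge"):
        for r in env.place_of(p,q):
            u,v=np.round(r["position"]).astype(int); print(q,round(r["confidence"],2),(u,v),C[v,u].round(1) if 0<=u<512 and 0<=v<384 else "")
E
```

```text
{'time_s': 0.0, 'q': [59.4, 17.7, 93.7, 0.0, 68.7, -4.0], 'tool_pos': [279.7, 558.0, 230.0], 'orientation': [-179.9, -0.0, 153.4], 'contact_force': [0.3, 0.4, 0.1], 'width': 85.7, 'finger_force': 0.0}
top 54.84489423061359 [ 515.    6. 1080.]
steel_shim_1 0.93 [213.1, 178.6, 20.8, 47.6] [566.5  63.8] [121.4  52.8] -4.8 z [49. 52. 55.] rgb [207. 210. 221.]
steel_shim_1 0.89 [154.8, 188.8, 20.7, 48.3] [538.9 234. ] [119.7  51.9] 6.3 z [49. 52. 55.] rgb [200. 203. 215.]
steel_shim_1 0.73 [337.1, 157.5, 25.6, 40.1] [ 651.2 -305.3] [120.6  54.5] -20.4 z [-2.  2.  5.] rgb [143.  84. 190.]
steel_shim_1 0.64 [272.3, 185.4, 31.2, 58.8] [ 540.9 -111.7] [170.7  83.4] 0.7 z [  9.  13. 107.] rgb [215. 215. 196.]
brass_shim_1 0.75 [122.4, 200.6, 16.3, 36.3] [518.7 321.9] [121.4  50.8] 1.2 z [49. 52. 55.] rgb [208. 163.  94.]
brass_shim_1 0.69 [179.7, 191.6, 23.0, 46.5] [532.1 147.5] [122.   54.4] -0.9 z [49. 52. 55.] rgb [211. 167.  97.]
brass_shim_1 0.5 [339.0, 206.3, 35.2, 14.1] [ 542.3 -305.8] [93.5 22.7] -75.5 z [ 30.  83. 122.] rgb [ 48.  74. 130.]
steel_holder 0.89 [339.2, 208.0, 36.2, 58.9]
[... 3555 characters left out ...]
7), np.int64(241)) [ 524.3 -116.2   11.2]
brass_bed 0.74 (np.int64(282), np.int64(229)) [ 598.4 -114.    24.3]
steel_hinge 0.7 (np.int64(292), np.int64(286)) [ 531.4 -299.9   28.4]
brass_hinge 0.98 (np.int64(281), np.int64(227)) [ 599.  -106.7   25.2]
steel_cover_edge 0.61 (np.int64(301), np.int64(255)) [ 549.5 -298.1  121.6]
steel_cover_edge 0.45 (np.int64(257), np.int64(242)) [ 522.7 -119.9   11.6]
steel_cover_edge 0.3 (np.int64(226), np.int64(176)) [535.2 137.9  50.1]
brass_cover_edge 0.62 (np.int64(257), np.int64(243)) [ 521.5 -122.6   10.8]
brass_cover_edge 0.58 (np.int64(206), np.int64(149)) [527.2 300.   53. ]
brass_cover_edge 0.55 (np.int64(290), np.int64(203)) [ 616.8 -116.1  109.9]
```

View pics/top0.png

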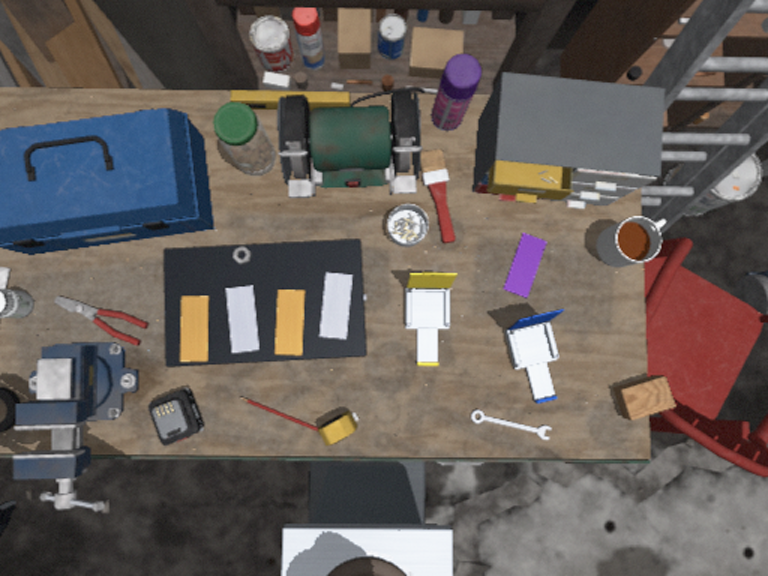

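View pics/scene0.png

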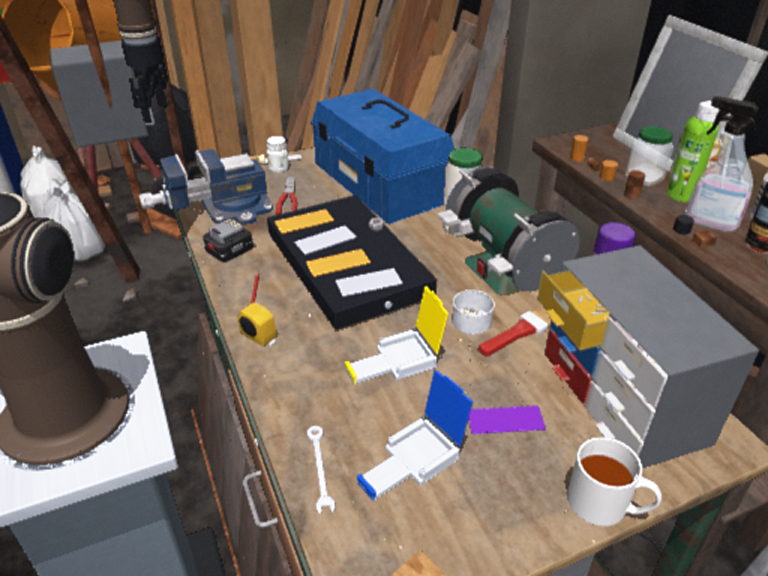

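The top picture shows, in 1.5x pixels:
- **Shims on the plate:** brass at (194,328), steel at (242,320), brass at (290,322) and steel at (336,306).
- **Holders:** brass at (428,315), steel at (535,355).
- **Purple plate:** the look-alike lies on the wood at (525,265). It is purple and not on the surface plate, so I leave it alone.
- **Tin and nut:** at (405,225) and (241,255).

Next I'll fit the front edge and the holder poses, and check a crop of the shims.

```bash
cat >> h.py <<'E'
def holder(p,which,yr):
    """pose of holder from a fixed camera: tray points 6<z<30 in region, PCA-free fit of outline model"""
    C=cloud(p); m=(p["depth"]>0)&(C[...,2]>6)&(C[...,2]<22)
    x0,x1,y0,y1=yr; m&=(C[...,0]>x0)&(C[...,0]<x1)&(C[...,1]>y0)&(C[...,1]<y1)
    P=C[m]
    from scipy.optimize import minimize
    gx,gy=np.meshgrid(np.arange(-74,75,3.),np.arange(-42,43,3.)); g=np.stack([gx.ravel(),gy.ravel()],1)
    inside=lambda q:((np.abs(q[:,1])<42)&(q[:,0]>0)&(q[:,0]<76))|((np.abs(q[:,1])<20)&(q[:,0]<=0)&(q[:,0]>-76))
    g=g[inside(g)]
    from scipy.spatial import cKDTree
    T=cKDTree(P[:,:2])
    def cost(v):
        c,s=np.cos(v[2]),np.sin(v[2]); Rm=np.array([[c,-s],[s,c]])
        q=(P[:,:2]-v[:2])@Rm
        dx=np.where(np.abs(q[:,1])<20,np.maximum(np.abs(q[:,0])-74,0),np.maximum(-q[:,0],0)+np.maximum(q[:,0]-74,0))
        dy=np.where(q[:,0]>0,np.maximum(np.abs(q[:,1])-42,0),np.maximum(np.abs(q[:,1])-20,0))
        out=np.minimum(np.hypot(np.where(np.abs(q[:,1])<20,dx,np.minimum(dx,dy)),np.where(q[:,0]>74,dy,np.minimum(dx,dy)*0+np.where(np.abs(q[:,0])<=74,np.minimum(dy,np.maximum(dx,0)+dy),dy))*0+0*dy)+0,15)
        w=g@Rm.T+v[:2]; d=np.minimum(T.query(w)[0],15)
        return np.mean(out**2)+np.mean(d**2)
    best=None
    c0=P[:,:2].mean(0)
    for a in np.radians([-20,-10,0,10,20]):
        r=minimize(cost,[c0[0]-15,c0[1],a],method="Nelder-Mead",options=dict(initial_simplex=[[c0[0]-15,c0[1],a],[c0[0]+5,c0[1],a],[c0[0]-15,c0[1]+15,a],[c0[0]-15,c0[1],a+.15]]))
        if best is None or r.fun<best.fun: best=r
    return np.round([best.x[0],best.x[1],np.degrees(best.x[2])],1),round(best.fun,2)
HB={"brass":(420,660,-190,-30),"steel":(350,600,-420,-225)}
E
python3 - <<'E'
from h import *
p=env.camera("top"); s=env.camera("scene"); C=cloud(p)
save(p,"c1.png",(100,150,290,130),2.7)
for k,r in HB.items():
    for c in (p,s): print(k,holder(c,k,r))
# front edge: per y bin, min x where z>40
m=(p["depth"]>0)&(C[...,2]>42)&(C[...,2]<60)&(C[...,0]>420)&(C[...,0]<720); P=C[m]
E=[]
for y in range(40,380,10):
    q=P[abs(P[:,1]-y)<5]
    if len(q)>20: E.append((y,np.percentile(q[:,0],1),np.percentile(q[:,0],99)))
E=np.array(E); print(E[::3].round(1)); E=E[2:-2]; print(np.polyfit(E[:,0],E[:,1],1),np.polyfit(E[:,0],E[:,2],1), P[:,1].min(),P[:,1].max())
w=env.camera("wrist"); print(np.round(w["tool_from_camera"],2).tolist(),w["vfov"],w["cx"],w["cy"])
E
```

```text
brass (array([ 5.244e+02, -1.116e+02,  2.000e-01]), np.float64(4.73))
brass (array([ 526.6, -115.6,   -1.6]), np.float64(6.58))
steel (array([ 458.2, -318.4,   16.3]), np.float64(4.36))
steel (array([ 460.8, -324.7,   11.7]), np.float64(5.25))
[[ 40.  472.3 688.2]
 [ 70.  469.2 685. ]
 [100.  471.  686.5]
 [130.  468.1 680.7]
 [160.  467.5 679.7]
 [190.  464.6 679.2]
 [220.  459.3 673.9]
 [250.  460.7 674.2]
 [280.  458.  670.5]
 [310.  455.7 716. ]
 [340.  455.1 706.8]
 [370.  451.5 704.9]]
[-6.45551049e-02  4.75399750e+02] [4.76798339e-02 6.74296517e+02] -528.6598924023752 675.2128657159882
[[-0.0, -0.96, -0.29, 71.64], [1.0, 0.0, -0.0, 0.63], [0.0, -0.29, 0.96, -142.43], [0.0, 0.0, 0.0, 1.0]] 65.70646984690485 252.99301361598782 192.35024309361316
```

View pics/c1.png

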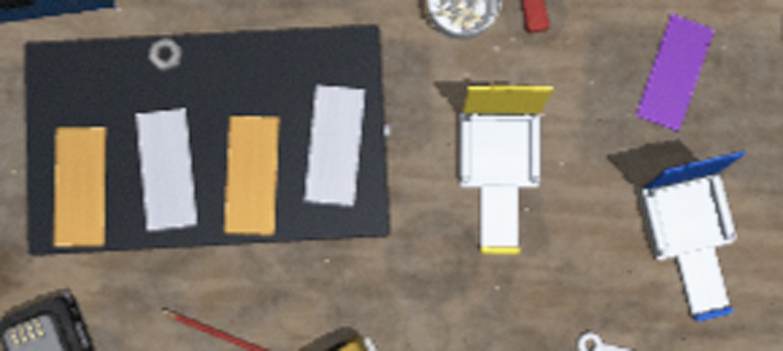

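The four shims on the plate are confirmed, and the purple plate lies apart at (675,72) in the crop. I'll start with the right-hand steel shim: align the yaw, close the fingers and go above it.

{"api": "send_rows", "payload": {"motion": [[[0,0,-6.65,0,0,0,0],[0,0,-6.65,0,0,0,0],[0,0,-6.65,0,0,0,0],[0,0,-6.65,0,0,0,0],[0,0,0,-20,-33,0,0],[0,0,0,-20,-33,0,0],[0,0,0,-20,-33,0,0],[0,0,0,-20,-33,0,0],[0,0,0,-20,-33,0,0],[0,0,0,-20,-33,12,0],[0,0,0,-20,-33,12,0],[0,0,0,-20,-33,12,0],[0,0,0,-20,-33,12,0],[0,0,0,-20,-33,12,0],[0,0,0,-20,-33,12,0],[0,0,0,-20,-33,12,0],[0,0,0,-20,-33,12,0],[0,0,0,-20,-33,12,0],[0,0,0,-20,-33,12,0]]]}}

```text
time_s: 3.43
tool_pos: [580.8, 61.7, 110.9]
orientation: [180.0, 0.0, 180.0]
contact_force: [0.5, -0.2, 0.5]
width: -0.4
finger_force: 0.0
```

{"api": "send_rows", "payload": {"motion": [[[0,0,0,0,0,16,0],[0,0,0,0,0,16,0],[0,0,0,0,0,14,0],[0,0,0,0,0,4,0],[0,0,0,0,0,3,0],[0,0,0,0,0,2,0],[0,0,0,0,0,1,0],[0,0,0,0,0,0,0],[0,0,0,0,0,0,0]]]}}

```text
time_s: 4.18
tool_pos: [580.6, 63.8, 56.2]
orientation: [180.0, 0.1, 180.0]
contact_force: [-0.8, -1.0, -0.2]
width: 0.1
finger_force: 0.0
```

{"api": "send_rows", "payload": {"motion": [[[0,0,0,0,0,1,0],[0,0,0,0,0,1,0],[0,0,0,0,0,0,0],[0,0,0,0,0,0,0]]]}}

```text
time_s: 4.52
tool_pos: [579.9, 63.6, 53.3]
orientation: [-180.0, -0.0, 180.0]
contact_force: [0.2, -0.1, -0.3]
width: 0.0
finger_force: 0.0
```

{"api": "send_rows", "payload": {"motion": [[[0,0,0,0,0,1,0],[0,0,0,0,0,0,0],[0,0,0,0,0,0,0]]]}}

```text
time_s: 4.77
tool_pos: [580.1, 63.5, 52.6]
orientation: [180.0, 0.0, 180.0]
contact_force: [0.1, 0.0, 3.1]
width: -0.2
finger_force: 1.3
```

{"api": "send_rows", "payload": {"motion": [[[0,0,0,0,0,1,0],[0,0,0,0,0,0,0],[0,0,0,0,0,0,0]]]}}

```text
time_s: 5.02
tool_pos: [580.2, 63.5, 52.6]
orientation: [-180.0, 0.0, 180.0]
contact_force: [-2.8, -0.3, 9.1]
width: -0.0
finger_force: 4.1
```

{"api": "send_rows", "payload": {"motion": [[[0,0,0,3,0,0,0],[0,0,0,5,0,0,0],[0,0,0,8,-0.5,0,0],[0,0,0,8,-0.5,0,0],[0,0,0,8,-0.5,0,0],[0,0,0,8,-0.5,0,0],[0,0,0,8,-0.5,0,0],[0,0,0,8,-0.5,0,0],[0,0,0,8,-0.5,0,0],[0,0,0,8,-0.5,0,0],[0,0,0,5,-0.5,0,0],[0,0,0,3,0,0,0],[0,0,0,0,0,0,0],[0,0,0,0,0,0,0]]]}}

```text
time_s: 6.18
tool_pos: [500.7, 59.1, 52.5]
orientation: [180.0, 0.2, 180.0]
contact_force: [-0.4, -0.1, 9.2]
width: 0.1
finger_force: 4.4
```

```bash
python3 - <<'E'
from h import *
p=env.camera("scene"); C=cloud(p)
for r in env.regions_of(p,"steel_shim_1"):
    m=r["mask"]&(p["depth"]>0); print(round(r["confidence"],2),*box(C[m]),r["rect"])
save(p,"s1.png",(120,90,200,150),4)
E
```

```text
0.92 [488.6  56. ] [117.6  53.5] -5.8 [200.0, 188.9, 42.6, 15.0]
0.61 [ 652.6 -305.7] [120.6  54.4] -20.0 [312.9, 270.8, 49.5, 18.1]
```

View pics/s1.png

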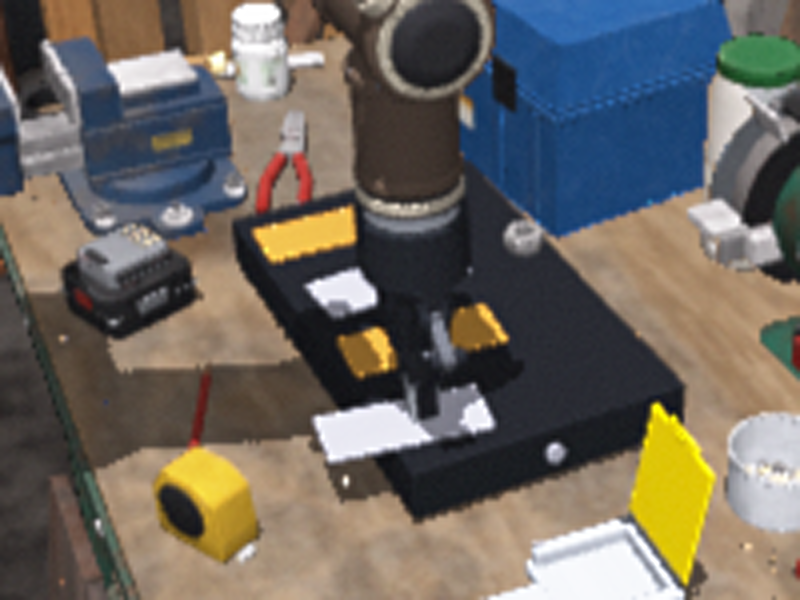

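The shim followed the drag and sticks out about 45 mm, with its front end at (320,440) in the crop. Next I'll lift, move in front of the edge and straddle its sides.

{"api": "send_rows", "payload": {"motion": [[[0,0,0,0,0,-10,0],[0,0,0,0,0,-20,1],[0,0,0,18,1,0,1],[0,0,0,18,1,0,1],[0,0,0,18,0,0,1],[0,0,5.3,0,0,0,1],[0,0,0,0,0,0,1],[0,0,0,0,0,0,1],[0,0,0,0,0,0,1],[0,0,0,0,0,15,1],[0,0,0,0,0,15,1],[0,0,0,0,0,14,1],[0,0,0,0,0,0,1],[0,0,0,0,0,0,1]]]}}

```text
time_s: 7.45
tool_pos: [445.4, 61.0, 36.7]
orientation: [-180.0, -0.1, 174.7]
contact_force: [0.2, -0.1, -0.1]
width: 85.1
finger_force: 0.0
```

```bash
python3 - <<'E'
from h import *
p=env.camera("wrist"); save(p,"w1.png",s=1.5)
E
```

```text
(no output)
```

View pics/w1.png

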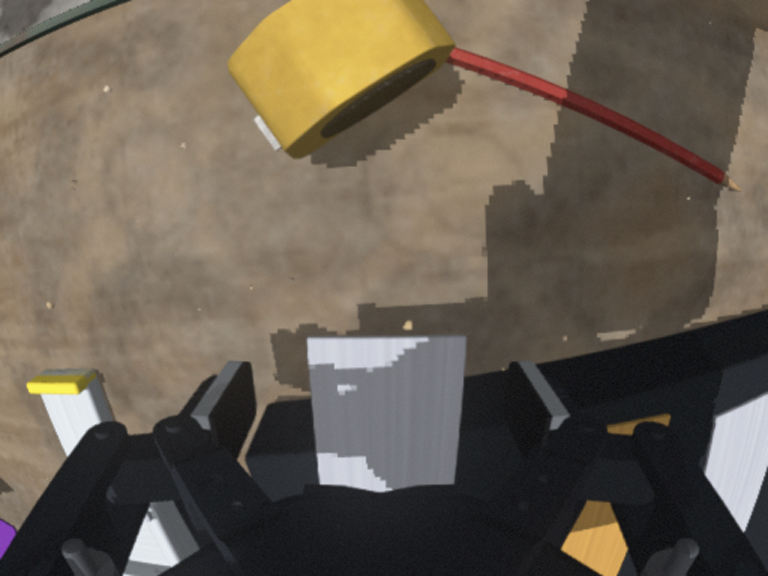

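The shim sits between the open pads: its edges are at columns 308 and 466, the pads at about 250 and 515. I'll close the fingers.

{"api": "send_rows", "payload": {"motion": [[[0,0,0,0,0,0,0.5],[0,0,0,0,0,0,0.3],[0,0,0,0,0,0,0.3],[0,0,0,0,0,0,0.3],[0,0,0,0,0,0,0.3],[0,0,0,0,0,0,0.3],[0,0,0,0,0,0,0.3]]]}}

```text
time_s: 8.08
tool_pos: [446.7, 61.1, 38.1]
orientation: [180.0, 0.1, 174.7]
contact_force: [-0.4, -0.2, 4.6]
width: 47.6
finger_force: 60.6
```

```bash
python3 - <<'E'
from h import *
p=env.camera("wrist"); save(p,"w2.png",s=1.5)
t=env.camera("top"); s=env.camera("scene")
print(holder(t,"steel",HB["steel"]),holder(s,"steel",HB["steel"]))
# colour based: lip (blue, low) and tray ends from the top picture
import numpy as np
for n,q in (("t",t),("s",s)):
    C=cloud(q); hsv=cv2.cvtColor(q["color"],cv2.COLOR_RGB2HSV)
    for k,(lo,hi) in dict(steel=(100,125),brass=(24,34)).items():
        x0,x1,y0,y1=HB[k]
        b=(hsv[...,0]>lo)&(hsv[...,0]<hi)&(hsv[...,1]>120)&(hsv[...,2]>60)&(C[...,0]>x0)&(C[...,0]<x1)&(C[...,1]>y0)&(C[...,1]<y1)&(C[...,2]<26)&(C[...,0]<(x0+x1)/2-20)
        print(n,k,b.sum(),np.median(C[b],0).round(1) if b.sum() else "")
E
```

```text
(array([ 457.9, -318.6,   16.4]), np.float64(5.96)) (array([ 460.7, -324.6,   12.1]), np.float64(4.63))
t steel 29 [ 393.8 -334.7   18.8]
t brass 29 [ 457.8 -110.6   19.5]
s steel 87 [ 393.2 -340.9   16.1]
s brass 49 [ 457.9 -117.6   17.6]
```

Gripped at 60 N. Now I'll lift and carry the shim to a look-out beside the steel holder.

{"api": "send_rows", "payload": {"motion": [[[0,0,0,0,0,-6,0.3],[0,0,0,0,0,-14,0.3],[0,0,0,0,0,-25,0.3],[0,0,0,0,0,-25,0.3],[0,0,0,-2,-20,-12,0.3],[0,0,0,-2,-30,-12,0.3],[0,0,0,-2,-30,-12,0.3],[0,0,0,-2,-30,-12,0.3],[0,0,0,-2,-30,-12,0.3],[0,0,0,-2,-30,-12,0.3],[0,0,0,-2,-30,-12,0.3],[0,0,0,-2,-20,-6,0.3],[0,0,0,0,0,0,0.3],[0,0,0,0,0,0,0.3]]]}}

```text
time_s: 9.4
tool_pos: [441.2, -160.2, 197.6]
orientation: [180.0, 0.0, 174.5]
contact_force: [-0.6, -0.4, -0.4]
width: 47.5
finger_force: 61.7
```

```bash
cat >> h.py <<'E'
def wcloud(p,s):
    f=f_of(p); d=p["depth"].astype(float); v,u=np.indices(d.shape)
    a,b=u-p["cx"],v-p["cy"]; r=np.hypot(a,b); th=r/f; k=np.where(r>0,np.tan(th)/np.maximum(r,1e-9),1/f)
    c=np.stack([a*k*d,b*k*d,d],-1); T=np.array(p["tool_from_camera"])
    t=c@T[:3,:3].T+T[:3,3]
    Rm=R.from_euler("xyz",s["orientation"],degrees=True).as_matrix()
    return t@Rm.T+np.array(s["tool_pos"])
E
python3 - <<'E'
from h import *
s=st(); p=env.camera("wrist"); save(p,"w3.png",s=1.5); C=wcloud(p,s); np.save("c3.npy",C); np.save("rgb3.npy",p["color"])
for (u,v) in [(256,100),(100,100),(60,200),(400,100),(256,240),(150,50)]: print((u,v),C[v,u].round(1),p["depth"][v,u])
E
```

```text
{'time_s': 9.4, 'q': [-25.3, 2.4, 115.8, 0.0, 61.8, -109.8], 'tool_pos': [441.2, -160.2, 197.6], 'orientation': [180.0, 0.0, 174.5], 'contact_force': [-0.6, -0.4, -0.4], 'width': 47.5, 'finger_force': 61.7}
(256, 100) [ 363.3 -149.2    0.7] 323.1591
(100, 100) [ 334.9 -338.7    0.7] 320.3159
(60, 200) [ 4.561e+02 -4.344e+02  2.000e-01] 357.92145
(400, 100) [370.8  27.6  -0.8] 321.877
(256, 240) [ 432.  -157.6  211.4] 140.99245
(150, 50) [ 286.4 -266.8   -2.8] 307.88666
```

View pics/w3.png

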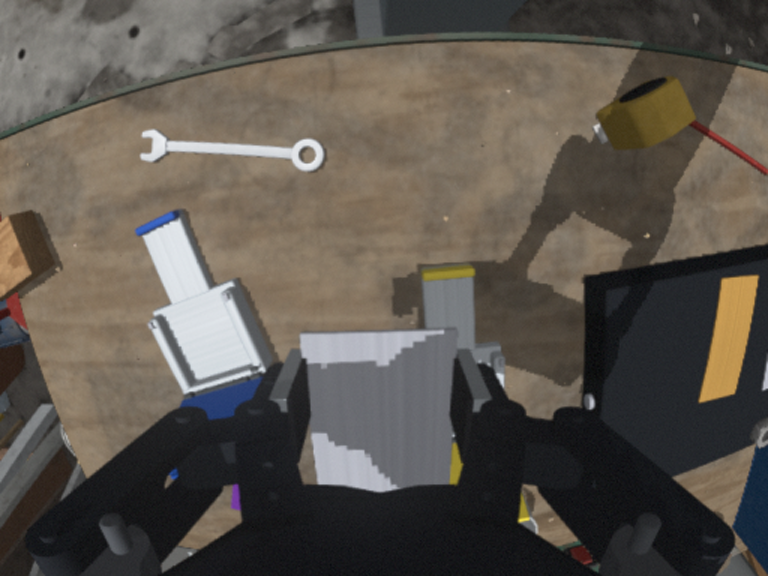

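The wrist view shows the steel holder whole, with its lip at (158,222), its tray at (205,335), and the shim held level. I'll fit the holder and the held shim from the wrist depth.

```bash
cat >> h.py <<'E'
from scipy.optimize import minimize
POLY=np.array([[-74,-20],[-1,-20],[-1,-42],[74,-42],[74,42],[-1,42],[-1,20],[-74,20]],float)
def fit(C,which,zr=(7,30),box_=None):
    x0,x1,y0,y1=box_ or HB[which]; k=1.0
    m=(C[...,2]>zr[0])&(C[...,2]<zr[1])&(C[...,0]>x0)&(C[...,0]<x1)&(C[...,1]>y0)&(C[...,1]<y1); P=C[m]
    G=np.zeros((int(y1-y0),int(x1-x0)),np.uint8); G[(P[:,1]-y0).astype(int).clip(0,G.shape[0]-1),(P[:,0]-x0).astype(int).clip(0,G.shape[1]-1)]=1
    G=cv2.morphologyEx(G,cv2.MORPH_CLOSE,np.ones((7,7),np.uint8))
    n,l,stt,_=cv2.connectedComponentsWithStats(G); G=(l==1+np.argmax(stt[1:,4])).astype(np.uint8) if n>1 else G
    def iou(v):
        c,s=np.cos(v[2]),np.sin(v[2]); q=POLY@np.array([[c,s],[-s,c]])+v[:2]-[x0,y0]
        I=np.zeros_like(G); cv2.fillPoly(I,[np.round(q*16).astype(np.int32)],1,shift=4)
        return -((I&G).sum())/((I|G).sum())
    ys,xs=np.nonzero(G); c0=np.array([xs.mean()+x0-15,ys.mean()+y0]); best=None
    for a in (-.3,-.1,.1,.3):
        v=[c0[0],c0[1],a]; r=minimize(iou,v,method="Nelder-Mead",options=dict(initial_simplex=[v,[v[0]+12,v[1],a],[v[0],v[1]+12,a],[v[0],v[1],a+.2]],xatol=.05,fatol=1e-4))
        if best is None or r.fun<best.fun: best=r
    return np.round([best.x[0],best.x[1],np.degrees(best.x[2])],1),round(-best.fun,3)
def held(C,s):
    Rm=R.from_euler("xyz",s["orientation"],degrees=True).as_matrix(); t=(C-np.array(s["tool_pos"]))@Rm
    v,u=np.indices(C.shape[:2]); m=(u>205)&(u<300)&(v>210)&(v<325)&(np.abs(t[...,2]+12)<14)&(np.abs(t[...,1])<24); P=t[m]
    k=np.polyfit(P[:,0],P[:,2],1); ky=np.polyfit(P[:,1],P[:,2],1)
    m2=(np.abs(t[...,2]+12)<14)&(np.abs(t[...,1])<15)&(u>190)&(u<320); 
    print("shim in tool: top z %.1f tilt_x %.1f tilt_y %.1f deg, front x %.1f, n %d"%(np.median(P[:,2]),*np.degrees(np.arctan([k[0],ky[0]])),np.percentile(t[m2][:,0],99.),len(P)))
E
python3 - <<'E'
from h import *
s=env.observe(); C=np.load("c3.npy"); held(C,s)
print(fit(C,"steel")); 
t=env.camera("top"); print("top",fit(cloud(t),"steel"),fit(cloud(t),"brass"))
E
```

```text
shim in tool: top z -14.1 tilt_x -0.3 tilt_y 0.1 deg, front x 18.5, n 9431
(array([ 566.7, -378.3, -114. ]), np.float64(-0.0))
top (array([ 523.1, -394.1,   -1.9]), np.float64(-0.0)) (array([636.8, -71. , -45.2]), np.float64(-0.0))h.py:69: RuntimeWarning: overflow encountered in scalar negative
  return -((I&G).sum())/((I|G).sum())
```

```bash
sed -i 's/return -((I&G).sum())\/((I|G).sum())/return -float((I\&G).sum())\/float((I|G).sum())/' h.py
cat >> h.py <<'E'
def goal(h,front,zbot,s,lift=0,off=0):
    """TCP target for shim centred in holder h=(x,y,yaw); and needed tool shift now (turn first)"""
    a=np.radians(h[2]); cx=60-front  # shim centre lies cx ahead (holder +x) of TCP
    p=np.array([h[0]-(cx)*np.cos(a),h[1]-(cx)*np.sin(a),12+zbot+lift+off])
    d=p-np.array(s["tool_pos"]); yaw=180+h[2]; turn=-((yaw-s["orientation"][2]+180)%360-180)
    b=np.radians(yaw); print("TCP goal",p.round(1),"world d",d.round(1),"turn z %.1f"%turn,"then tool shift",np.round([d@[np.cos(b),np.sin(b),0],d@[np.sin(b),-np.cos(b),0],-d[2]],1))
E
python3 - <<'E'
from h import *
s=env.observe(); C=np.load("c3.npy")
for z in ((7,30),(9,30)): h=fit(C,"steel",z); print(h)
t=cloud(env.camera("top")); print("top",fit(t,"steel"),fit(t,"brass"))
goal(h[0],18.5,-11.6,s)
E
```

```text
(array([ 460.1, -318.8,   13.6]), np.float64(0.959))
(array([ 459.8, -318.7,   14.2]), np.float64(0.957))
top (array([ 460.6, -319.4,   13.9]), np.float64(0.638)) (array([ 5.265e+02, -1.120e+02, -2.000e-01]), np.float64(0.927))
TCP goal [ 4.196e+02 -3.289e+02  4.000e-01] world d [ -20.9 -170.4 -196.1] turn z -19.5 then tool shift [  62.1 -160.   196.1]
```

The holder fits at (460, -318.8, 13.9°), IoU 0.96, and the top camera agrees. I'll turn and go above it.

{"api": "send_rows", "payload": {"motion": [[[0,0,-4.85,0,0,0,0.3],[0,0,-4.85,0,0,0,0.3],[0,0,-4.85,0,0,0,0.3],[0,0,-4.85,0,0,0,0.3],[0,0,0,10,-20,10,0.3],[0,0,0,10,-28,10,0.3],[0,0,0,10,-28,10,0.3],[0,0,0,10,-28,10,0.3],[0,0,0,10,-28,10,0.3],[0,0,0,12,-28,10,0.3],[0,0,0,0,0,25,0.3],[0,0,0,0,0,30,0.3],[0,0,0,0,0,30,0.3],[0,0,0,0,0,16,0.3],[0,0,0,0,0,0,0.3],[0,0,0,0,0,0,0.3]]]}}

```text
time_s: 10.88
tool_pos: [419.4, -327.7, 34.9]
orientation: [179.8, -0.1, -165.8]
contact_force: [0.2, -0.4, -0.6]
width: 47.3
finger_force: 61.8
```

```bash
python3 - <<'E'
from h import *
s=env.observe(); goal((460,-318.8,13.9),18.5,-11.6,s)
t=env.camera("scene"); C=cloud(t)
hsv=cv2.cvtColor(t["color"],cv2.COLOR_RGB2HSV)
b=(hsv[...,0]>100)&(hsv[...,0]<125)&(hsv[...,1]>120)&(C[...,2]<26)&(C[...,0]>360)&(C[...,0]<420)&(C[...,1]<-250)
print("lip",b.sum(),np.median(C[b],0).round(1)); save(t,"s2.png",(200,180,160,120),5)
E
```

```text
TCP goal [ 4.197e+02 -3.288e+02  4.000e-01] world d [  0.3  -1.1 -34.5] turn z 0.3 then tool shift [-0.  -1.1 34.5]
lip 87 [ 393.4 -340.7   17.1]
```

View pics/s2.png

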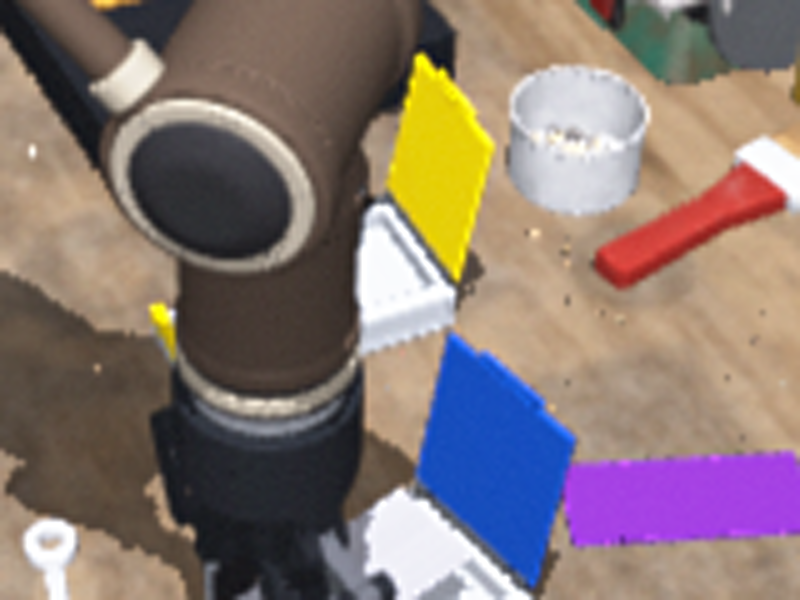

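The steel holder hasn't moved. I'll lower the shim into the bed.

{"api": "send_rows", "payload": {"motion": [[[0,0,0,0,-1,8,0.3],[0,0,0,0,0,8,0.3],[0,0,0,0,0,8,0.3],[0,0,0,0,0,5,0.3],[0,0,0,0,0,3,0.3],[0,0,0,0,0,1,0.3],[0,0,0,0,0,0,0.3],[0,0,0,0,0,0,0.3]]]}}

```text
time_s: 11.6
tool_pos: [420.5, -330.8, 3.3]
orientation: [-180.0, 0.0, -165.9]
contact_force: [-1.0, -1.2, -0.6]
width: 47.4
finger_force: 61.8
```

{"api": "send_rows", "payload": {"motion": [[[0,0,0,0,0,1,0.3],[0,0,0,0,0,0.5,0.3],[0,0,0,0,0,0,0.3],[0,0,0,0,0,0,0.3],[0,0,0,0,0,0,0.3]]]}}

```text
time_s: 12.02
tool_pos: [420.5, -330.7, 1.9]
orientation: [-180.0, 0.0, -165.9]
contact_force: [-0.6, -0.3, 0.2]
width: 47.4
finger_force: 61.8
```

{"api": "send_rows", "payload": {"motion": [[[0,0,0,0,0,1,0.3],[0,0,0,0,0,0,0.6],[0,0,0,0,0,0,0.8],[0,0,0,0,0,0,1],[0,0,0,0,0,0,1],[0,0,0,0,0,0,1],[0,0,0,0,0,-10,1],[0,0,0,0,0,-20,1],[0,0,0,0,0,-35,1],[0,0,0,0,0,-35,1],[0,0,0,0,0,-40,1],[0,0,0,0,0,0,1]]]}}

```text
time_s: 13.02
tool_pos: [425.3, -335.1, 150.1]
orientation: [-179.2, 0.5, -165.9]
contact_force: [1.9, -0.8, 0.8]
width: 85.6
finger_force: 0.0
```

```bash
python3 - <<'E'
from h import *
s=env.observe(); p=env.camera("wrist"); save(p,"w4.png",s=1.5); C=wcloud(p,s); 
print(s["tool_pos"],fit(C,"steel"))
E
```

```text
[ 425.30380286 -335.12234074  150.05446032] (array([ 460.7, -319.5,   14.1]), np.float64(0.923))
```

View pics/w4.png

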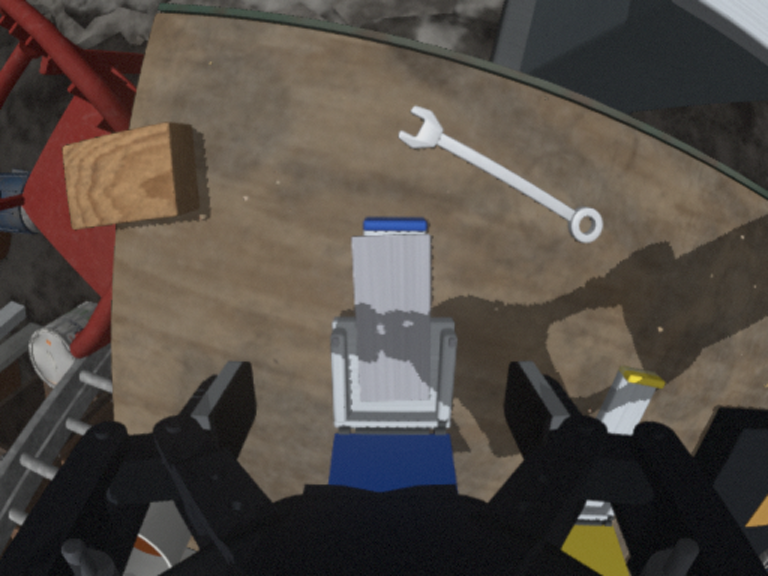

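Steel shim 1 lies in the holder with its front edge at (391,237), just behind the blue lip at (395,225). Next is the second steel shim, the left-hand grey one on the plate.

{"api": "send_rows", "payload": {"motion": [[[0,0,4.7,0,0,0,0],[0,0,4.7,0,0,0,0],[0,0,4.7,0,0,0,0],[0,0,0,-8.3,35,0,0],[0,0,0,-8.3,35,0,0],[0,0,0,-8.3,35,0,0],[0,0,0,-8.3,35,0,0],[0,0,0,-8.3,35,0,0],[0,0,0,-8.3,35,0,0],[0,0,0,-8.3,35,0,0],[0,0,0,-8.3,35,0,0],[0,0,0,-8.3,35,0,0],[0,0,0,-8.3,35,0,0],[0,0,0,-8.3,35,0,0],[0,0,0,-8.3,35,0,0],[0,0,0,-8.3,35,0,0],[0,0,0,-8.3,35,0,0],[0,0,0,-8.3,35,0,0],[0,0,0,-8.3,35,0,0],[0,0,0,0,0,0,0]]]}}

```text
time_s: 14.73
tool_pos: [554.3, 235.1, 140.5]
orientation: [179.8, 0.1, -179.8]
contact_force: [0.6, -1.0, 1.2]
width: -0.2
finger_force: 0.0
```

{"api": "send_rows", "payload": {"motion": [[[0,0,0,0,0,20,0],[0,0,0,0,0,25,0],[0,0,0,0,0,20,0],[0,0,0,0,0,12,0],[0,0,0,0,0,4,0],[0,0,0,0,0,0,0],[0,0,0,0,0,0,0],[0,0,0,0,0,0,0]]]}}

```text
time_s: 15.4
tool_pos: [554.8, 229.5, 61.2]
orientation: [180.0, 0.1, 180.0]
contact_force: [0.3, 0.5, 0.6]
width: -0.0
finger_force: 0.0
```

{"api": "send_rows", "payload": {"motion": [[[0,0,0,0,6,2,0],[0,0,0,0,0,3,0],[0,0,0,0,0,2,0],[0,0,0,0,0,1,0],[0,0,0,0,0,0.5,0],[0,0,0,0,0,0,0],[0,0,0,0,0,0,0]]]}}

```text
time_s: 15.98
tool_pos: [553.8, 235.7, 52.6]
orientation: [180.0, 0.0, 180.0]
contact_force: [-1.3, 0.2, 6.4]
width: 0.0
finger_force: 3.1
```

{"api": "send_rows", "payload": {"motion": [[[0,0,0,0,0,0.5,0],[0,0,0,3,0,0,0],[0,0,0,5,-0.5,0,0],[0,0,0,8,-0.5,0,0],[0,0,0,8,-0.5,0,0],[0,0,0,8,-0.5,0,0],[0,0,0,8,-0.5,0,0],[0,0,0,8,-0.5,0,0],[0,0,0,8,-0.5,0,0],[0,0,0,5,-0.5,0,0],[0,0,0,3,0,0,0],[0,0,0,0,0,0,0],[0,0,0,0,0,0,0],[0,0,0,0,0,-10,0],[0,0,0,0,0,-20,1],[0,0,0,18,1,0,1],[0,0,0,18,0,0,1],[0,0,0,18,0,0,1],[0,0,0,0,0,0,1],[0,0,0,0,0,0,1]]]}}

```text
time_s: 17.65
tool_pos: [433.7, 231.9, 80.3]
orientation: [-179.9, -0.1, -180.0]
contact_force: [0.2, 0.1, 0.3]
width: 72.5
finger_force: 0.0
```

```bash
cat >> h.py <<'E'
def shim(cam,q,s,n=None):
    """flat shim of class q protruding over plate; print tool shift to grasp 41 mm ahead of centre"""
    p=env.camera(cam); C=cloud(p) if cam!="wrist" else wcloud(p,s)
    if n: save(p,n,s=1.5)
    for r in env.regions_of(p,q):
        m=r["mask"]&(p["depth"]>0)&(C[...,2]>44)&(C[...,2]<60)
        if m.sum()<50: continue
        c,sz,a=box(C[m]); g=c-41*np.array([np.cos(np.radians(a)),np.sin(np.radians(a))]); d=g-np.array(s["tool_pos"][:2])
        print(cam,round(r["confidence"],2),c,sz,a,"grasp",g.round(1),"d",d.round(1),"turn",round(-((180+a-s["orientation"][2]+180)%360-180),1))
E
python3 - <<'E'
from h import *
s=env.observe(); print(s["tool_pos"].round(1),s["orientation"].round(1))
for c in("scene","wrist"): shim(c,"steel_shim_1",s)
E
```

```text
[433.7 231.9  80.3] [-1.799e+02 -1.000e-01 -1.800e+02]
scene 0.73 [479.6 228.2] [121.9  55.6] 9.5 grasp [439.2 221.4] d [  5.5 -10.4] turn -9.5
wrist 0.86 [467.1 230.3] [106.1  52.5] 7.8 grasp [426.5 224.7] d [-7.2 -7.1] turn -7.8
wrist 0.73 [542.4 195.5] [368.7 170.4] -86.4 grasp [539.8 236.4] d [106.1   4.6] turn 86.4
```

{"api": "send_rows", "payload": {"motion": [[[0,0,-4,-0.5,-4,0,1],[0,0,-4,0,-3.6,0,1],[0,0,0,0,0,0,1],[0,0,0,0,0,15,1],[0,0,0,0,0,15,1],[0,0,0,0,0,13,1],[0,0,0,0,0,0,1],[0,0,0,0,0,0,1]]]}}

```text
time_s: 18.52
tool_pos: [435.9, 224.5, 37.2]
orientation: [-180.0, -0.1, -172.1]
contact_force: [0.5, -0.4, -0.0]
width: 85.4
finger_force: 0.0
```

```bash
python3 - <<'E'
from h import *
s=env.observe(); print(s["tool_pos"].round(1),s["orientation"].round(1),s["contact_force"].round(1))
shim("wrist","steel_shim_1",s)
E
```

```text
[435.9 224.5  37.2] [-1.800e+02 -1.000e-01 -1.721e+02] [ 0.5 -0.4 -0. ]
wrist 0.76 [448.8 228.2] [64.4 51.9] 7.7 grasp [408.2 222.7] d [-27.7  -1.8] turn 0.2
wrist 0.21 [510.  333.1] [57.7 29.8] 8.0 grasp [469.4 327.4] d [ 33.5 102.9] turn -0.1
```

{"api": "send_rows", "payload": {"motion": [[[0,0,0,0,1,0,0.5],[0,0,0,0,0,0,0.3],[0,0,0,0,0,0,0.3],[0,0,0,0,0,0,0.3],[0,0,0,0,0,0,0.3],[0,0,0,0,0,0,0.3],[0,0,0,0,0,-4,0.3],[0,0,0,0,0,-10,0.3],[0,0,0,0,0,-20,0.3],[0,0,0,0,0,-30,0.3],[0,0,0,0,0,-30,0.3],[0,0,0,0,0,-30,0.3],[0,0,0,0,0,0,0.3]]]}}

```text
time_s: 19.7
tool_pos: [440.5, 227.5, 168.5]
orientation: [179.8, 0.7, -172.0]
contact_force: [1.8, 0.8, 0.9]
width: 47.4
finger_force: 61.8
```

{"api": "send_rows", "payload": {"motion": [[[0,0,0,3.7,-20,-3,0.3],[0,0,0,3.7,-30,-3,0.3],[0,0,0,3.7,-30,-3,0.3],[0,0,0,3.7,-30,-3,0.3],[0,0,0,3.7,-30,-3,0.3],[0,0,0,3.7,-30,-3,0.3],[0,0,0,3.7,-30,-3,0.3],[0,0,0,3.7,-30,-3,0.3],[0,0,0,3.7,-30,-3,0.3],[0,0,0,3.7,-30,-3,0.3],[0,0,0,3.7,-30,-3,0.3],[0,0,0,3.7,-30,-3,0.3],[0,0,0,3.7,-30,-3,0.3],[0,0,0,0,0,0,0.3],[0,0,0,0,0,0,0.3],[0,0,0,0,0,0,0.3]]]}}

```text
time_s: 21.03
tool_pos: [440.3, -156.8, 200.1]
orientation: [179.9, -0.1, -172.1]
contact_force: [0.3, 0.5, -0.9]
width: 47.6
finger_force: 61.9
```

```bash
python3 - <<'E'
from h import *
s=env.observe(); p=env.camera("wrist"); C=wcloud(p,s); held(C,s)
print(s["tool_pos"].round(1),s["orientation"].round(1)); h=fit(C,"steel"); print(h); goal(h[0],18.5,-11.6,s)
E
```

```text
shim in tool: top z -13.0 tilt_x -0.5 tilt_y 0.1 deg, front x 19.2, n 9530
[ 440.3 -156.8  200.1] [ 1.799e+02 -1.000e-01 -1.721e+02]
(array([ 440. , -330.3,   12.6]), np.float64(0.911))
TCP goal [ 399.5 -339.4    0.4] world d [ -40.8 -182.6 -199.7] turn z -4.7 then tool shift [  79.6 -169.3  199.7]
```

```bash
python3 - <<'E'
from h import *
s=env.observe(); p=env.camera("wrist"); C=wcloud(p,s); save(p,"w5.png",(60,120,200,150),4)
print(fit(C,"steel"),fit(C,"steel",(9,30)))
t=env.camera("top"); T=cloud(t); print("top",fit(T,"steel"),fit(T,"brass"))
E
```

```text
(array([ 440.1, -330.3,   13.1]), np.float64(0.91)) (array([ 440.4, -330.3,   13. ]), np.float64(0.909))
top (array([ 460.4, -345.4,   39.6]), np.float64(0.553)) (array([ 5.267e+02, -1.118e+02, -4.000e-01]), np.float64(0.916))
```

View pics/w5.png

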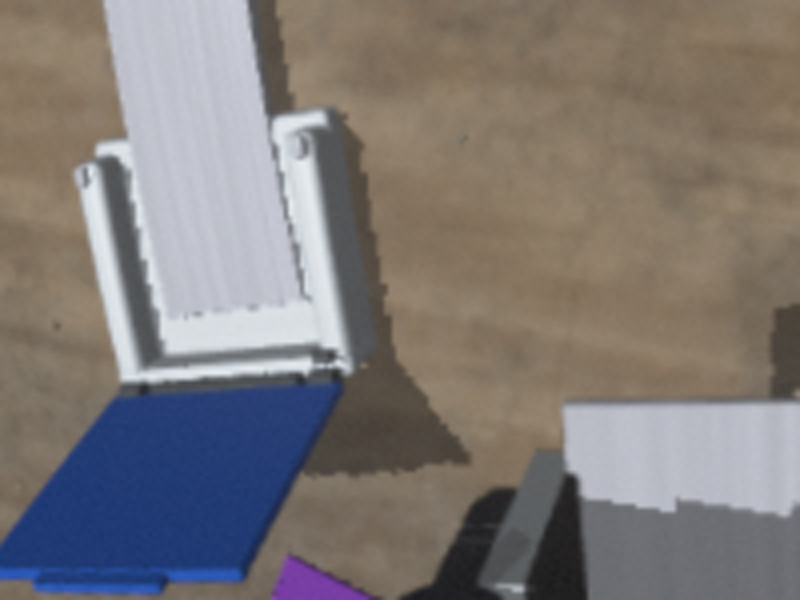

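The holder has been knocked aside to about (440, -330, 13°), and shim 1 has slid toward the lip. I'll check that it still lies flat inside.

```bash
cat >> h.py <<'E'
def inbed(p,C,h,q,zmax=40):
    a=np.radians(h[2]); Rm=np.array([[np.cos(a),-np.sin(a)],[np.sin(a),np.cos(a)]])
    for r in env.regions_of(p,q):
        m=r["mask"]&(p["depth"]>0)&(C[...,2]<zmax)&(C[...,2]>5); P=C[m]
        if len(P)<200: continue
        l=(P[:,:2]-h[:2])@Rm
        if abs(np.median(l[:,0]))>80 or abs(np.median(l[:,1]))>60: continue
        print("  mask",round(r["confidence"],2),len(P),"x",np.percentile(l[:,0],[1,99]).round(1),"y",np.percentile(l[:,1],[1,99]).round(1),"box",*box(np.c_[l,P[:,2]]),
          "z by x",[round(float(np.median(P[abs(l[:,0]-x)<6,2])),1) for x in(-50,-25,0,25,45) if (abs(l[:,0]-x)<6).sum()>5])
E
python3 - <<'E'
from h import *
s=env.observe(); p=env.camera("wrist"); C=wcloud(p,s); h=(440.2,-330.3,13); inbed(p,C,h,"steel_shim_1"); inbed(p,C,h,"steel_bed")
hsv=cv2.cvtColor(p["color"],cv2.COLOR_RGB2HSV); b=(hsv[...,0]>100)&(hsv[...,0]<125)&(hsv[...,1]>120)&(C[...,2]<26)&(C[...,2]>8)&(C[...,0]<420)&(C[...,1]<-250)
print("lip",b.sum(),C[b].mean(0).round(1),box(C[b]))
E
```

```text
mask 0.66 3409 x [-61.8  55.3] y [-26.4  23.4] box [-2.6 -3. ] [121.1  53.4] 1.5 z by x [14.4, 14.4, 14.4, 14.4, 14.4]
  mask 0.91 2906 x [-69.5  76.9] y [-40.   41.8] box [3.5 0.6] [149.2  84.3] -0.6 z by x [12.4, 22.9, 22.7]
lip 152 [ 374.4 -344.5   19.6] (array([ 374.5, -345.5]), array([39.2,  6.4]), -76.3)
```

Shim 1 is flat inside, about 4 mm off centre, which is fine. The best holder estimate is (442.3, -329.2, 13.2°).

```bash
python3 - <<'E'
from h import *
goal((442.3,-329.2,13.2),19.2,-10.5+2.5,env.observe())
E
```

```text
TCP goal [ 402.6 -338.5    4. ] world d [ -38.5 -182.2 -196.6] turn z -5.1 then tool shift [  79.1 -168.6  196.6]
```

{"api": "send_rows", "payload": {"motion": [[[0,0,-5.1,0,0,0,0.3],[0,0,0,13.2,-28.1,10,0.3],[0,0,0,13.2,-28.1,10,0.3],[0,0,0,13.2,-28.1,10,0.3],[0,0,0,13.2,-28.1,10,0.3],[0,0,0,13.2,-28.1,10,0.3],[0,0,0,13.2,-28.1,10,0.3],[0,0,0,0,0,25,0.3],[0,0,0,0,0,30,0.3],[0,0,0,0,0,30,0.3],[0,0,0,0,0,15,0.3],[0,0,0,0,0,0,0.3],[0,0,0,0,0,0,0.3],[0,0,0,0,0,0,0.3]]]}}

```text
time_s: 22.5
tool_pos: [403.3, -340.0, 41.9]
orientation: [-179.9, 0.1, -166.9]
contact_force: [-0.4, 0.1, -0.7]
width: 47.4
finger_force: 62.0
```

```bash
python3 - <<'E'
from h import *
goal((442.3,-329.2,13.2),19.2,-10.5+2.5,env.observe())
t=env.camera("scene"); C=cloud(t)
hsv=cv2.cvtColor(t["color"],cv2.COLOR_RGB2HSV)
b=(hsv[...,0]>100)&(hsv[...,0]<125)&(hsv[...,1]>120)&(C[...,2]<26)&(C[...,0]>340)&(C[...,0]<420)&(C[...,1]<-250)
print("lip",b.sum(),np.median(C[b],0).round(1))
E
```

```text
TCP goal [ 402.6 -338.5    4. ] world d [ -0.7   1.5 -37.9] turn z -0.1 then tool shift [ 0.3  1.7 37.9]
lip 88 [ 373.3 -351.3   17.1]
```

{"api": "send_rows", "payload": {"motion": [[[0,0,0,0,1.5,10,0.3],[0,0,0,0,0,10,0.3],[0,0,0,0,0,8,0.3],[0,0,0,0,0,5,0.3],[0,0,0,0,0,2,0.3],[0,0,0,0,0,1,0.3],[0,0,0,0,0,0,0.3],[0,0,0,0,0,0,0.3],[0,0,0,0,0,0,0.3]]]}}

```text
time_s: 23.3
tool_pos: [402.4, -338.8, 10.4]
orientation: [180.0, -0.1, -166.9]
contact_force: [-11.4, 10.6, 43.9]
width: 47.3
finger_force: 86.8
```

Unexpected contact of 44 N about 6 mm too high. I'll back up and look.

{"api": "send_rows", "payload": {"motion": [[[0,0,0,0,0,-5,0.3],[0,0,0,0,0,-5,0.3],[0,0,0,0,0,-10,0.3],[0,0,0,0,0,0,0.3],[0,0,0,0,0,0,0.3]]]}}

```text
time_s: 23.72
tool_pos: [402.0, -338.1, 24.8]
orientation: [-180.0, 0.0, -166.9]
contact_force: [0.0, 0.4, -1.1]
width: 47.1
finger_force: 62.0
```

```bash
python3 - <<'E'
from h import *
s=env.observe(); p=env.camera("wrist"); C=wcloud(p,s); save(p,"w6.png",(150,140,210,190),3.8); held(C,s)
print(s["tool_pos"].round(1),s["contact_force"].round(1),fit(C,"steel",(7,30)))
hsv=cv2.cvtColor(p["color"],cv2.COLOR_RGB2HSV); b=(hsv[...,0]>100)&(hsv[...,0]<125)&(hsv[...,1]>120)&(C[...,2]<30)&(C[...,2]>5)&(C[...,0]<420)&(C[...,1]<-250)
print("lip",b.sum(),C[b].mean(0).round(1),box(C[b]))
E
```

```text
shim in tool: top z -13.0 tilt_x -0.5 tilt_y 0.1 deg, front x 19.2, n 9535
[ 402.  -338.1   24.8] [ 0.   0.4 -1.1] (array([ 317. , -348.7,   15.2]), np.float64(0.305))
lip 1288 [ 373.2 -346.6   17.3] (array([ 374. , -346.1]), array([39.4,  6.7]), -77.0)
```

View pics/w6.png

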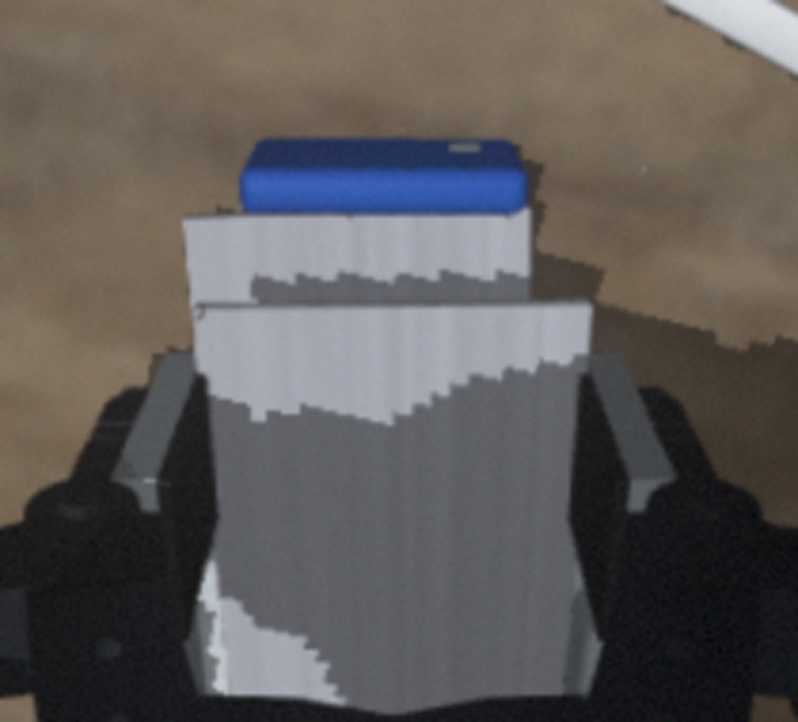

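The finger came down on shim 1, which overhangs the tongue by about 7 mm on the left: its edge is at column 188 against 242 for the lip. So I'll stop above shim 1, tilt 4° so that the rear end rests first, and let the front drop.

{"api": "send_rows", "payload": {"motion": [[[0,4,0,0,-1.5,0,0.3],[0,0,0,0,0,5,0.3],[0,0,0,0,0,4,0.3],[0,0,0,0,0,2,0.3],[0,0,0,0,0,0,0.3],[0,0,0,0,0,0,0.3]]]}}

```text
time_s: 24.27
tool_pos: [400.6, -339.2, 13.2]
orientation: [179.9, -4.0, -166.9]
contact_force: [-1.2, -1.5, -1.2]
width: 47.3
finger_force: 62.0
```

{"api": "send_rows", "payload": {"motion": [[[0,0,0,0,0,1,0.3],[0,0,0,0,0,0,0.3],[0,0,0,0,0,0,0.7],[0,0,0,0,0,0,1],[0,0,0,0,0,0,1],[0,0,0,0,0,0,1],[0,0,0,0,0,0,1],[0,-4,0,0,0,-10,1],[0,0,0,0,0,-25,1],[0,0,0,0,0,-35,1],[0,0,0,0,0,-35,1],[0,0,0,0,0,-35,1],[0,0,0,0,0,0,1],[0,0,0,0,0,0,1],[0,0,0,0,0,0,1]]]}}

```text
time_s: 25.52
tool_pos: [401.7, -339.1, 152.5]
orientation: [180.0, -0.0, -166.9]
contact_force: [0.3, 0.4, -0.5]
width: 85.5
finger_force: 0.0
```

```bash
python3 - <<'E'
from h import *
s=env.observe(); p=env.camera("wrist"); C=wcloud(p,s); save(p,"w7.png",(170,120,180,180),4)
print(s["tool_pos"].round(1)); h=fit(C,"steel",(7,30)); print(h)
hsv=cv2.cvtColor(p["color"],cv2.COLOR_RGB2HSV); b=(hsv[...,0]>100)&(hsv[...,0]<125)&(hsv[...,1]>120)&(C[...,2]<30)&(C[...,2]>5)&(C[...,0]<420)&(C[...,1]<-250)
c,_,a=box(C[b]); print("lip",c,a); inbed(p,C,(442.3,-329.5,13.2),"steel_shim_1")
E
```

```text
[ 401.7 -339.1  152.5]
(array([ 440.5, -331.3,   13. ]), np.float64(0.909))
lip [ 373.7 -346.1] -76.9
  mask 0.79 5314 x [-60.6  56. ] y [-24.4  23.9] box [-1.4 -0.3] [119.9  50. ] 0.9 z by x [16.8, 16.8, 16.9, 16.7, 16.9]
  mask 0.78 439 x [-66.9  20. ] y [-29.   18.6] box [-31.2 -21.5] [98.8 43.1] -27.8 z by x [14.1, 15.1, 14.9, 13.9]
```

View pics/w7.png

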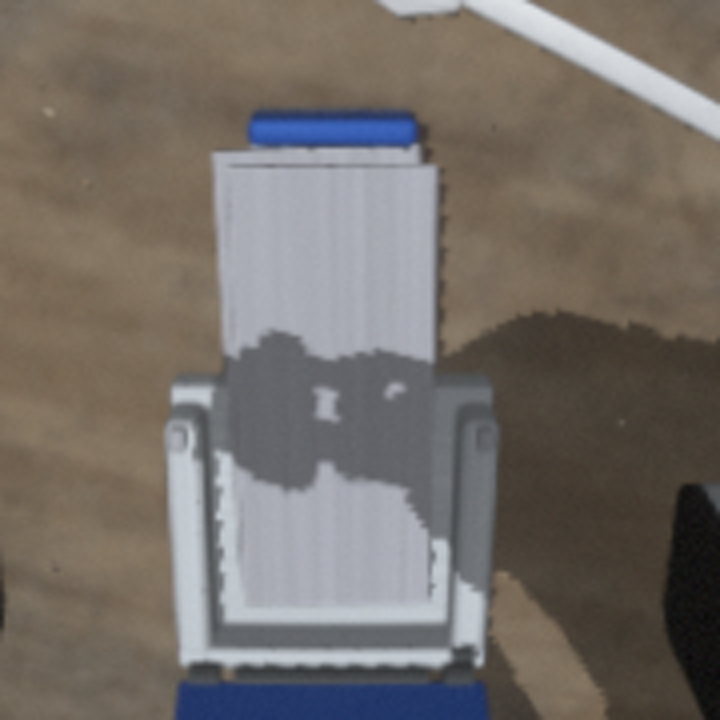

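Both steel shims lie stacked flat: the top surface is at z 16.8 along its whole length. I'm already here, so I'll shut the blue cover now. First I close the fingers and go over and behind it.

{"api": "send_rows", "payload": {"motion": [[[0,0,0,0,0,-5,0],[0,0,0,-30,0,0,0],[0,0,0,-40,0,0,0],[0,0,0,-40,0,0,0],[0,0,0,-40,0,0,0],[0,0,0,-10,0,0,0],[0,0,0,0,0,0,0],[0,0,0,0,0,0,0],[0,0,0,0,0,20,0],[0,0,0,0,0,20,0],[0,0,0,0,0,11,0],[0,0,0,0,0,0,0],[0,0,0,0,0,0,0]]]}}

```text
time_s: 26.7
tool_pos: [555.9, -303.3, 105.8]
orientation: [179.9, -0.1, -167.0]
contact_force: [0.5, 0.1, 0.2]
width: -0.4
finger_force: 0.0
```

```bash
python3 - <<'E'
from h import *
s=st(); a=np.radians(13.2); d=s["tool_pos"][:2]-np.array([442.4,-329.8]); print("local",d@[np.cos(a),np.sin(a)],d@[-np.sin(a),np.cos(a)])
p=env.camera("wrist"); C=wcloud(p,s)
hsv=cv2.cvtColor(p["color"],cv2.COLOR_RGB2HSV); b=(hsv[...,0]>100)&(hsv[...,0]<125)&(hsv[...,1]>120)&(C[...,2]>60)&(C[...,2]<140)&(C[...,1]<-200)
d=C[b][:,:2]-[442.4,-329.8]; l=d@[np.cos(a),np.sin(a)]
print(b.sum(), "cover top z",np.percentile(C[b][:,2],[50,99]) if b.any() else "", "local x",np.percentile(l,[1,50,99]) if b.any() else "")
E
```

```text
{'time_s': 26.7, 'q': [-32.5, 26.5, 97.2, -0.0, 56.5, -135.5], 'tool_pos': [555.9, -303.3, 105.8], 'orientation': [179.9, -0.1, -167.0], 'contact_force': [0.5, 0.1, 0.2], 'width': -0.4, 'finger_force': 0.0}
local 116.60546786693428 -0.07915924940809697
8023 cover top z [102.40272691 123.83491567] local x [78.26534387 85.89259014 92.44803678]
```

{"api": "send_rows", "payload": {"motion": [[[0,0,0,8,0,0,0],[0,0,0,8,0,0,0],[0,0,0,13,0,-1.5,0],[0,0,0,13.5,0,0.8,0],[0,0,0,13.2,0,3.2,0],[0,0,0,12.5,0,5.5,0],[0,0,0,11.3,0,7.5,0],[0,0,0,9.9,0,9.3,0],[0,0,0,8,0,11,0],[0,0,0,0,0,0,0]]]}}

```text
time_s: 27.58
tool_pos: [466.3, -328.8, 76.1]
orientation: [-179.5, 0.5, -167.0]
contact_force: [4.4, 3.8, 20.8]
width: -0.1
finger_force: 9.4
```

{"api": "send_rows", "payload": {"motion": [[[0,0,0,0,0,0,0],[0,0,0,0,0,0,0]]]}}

```text
time_s: 27.75
tool_pos: [465.9, -328.1, 75.4]
orientation: [-179.6, 0.4, -167.0]
contact_force: [3.3, 0.7, 8.8]
width: 0.2
finger_force: 4.6
```

{"api": "send_rows", "payload": {"motion": [[[0,0,0,3,0,6,0],[0,0,0,3,0,6,0],[0,0,0,2,0,6.5,0],[0,0,0,2,0,6.5,0],[0,0,0,1,0,6,0],[0,0,0,0,0,6,0],[0,0,0,0,0,0,0],[0,0,0,0,0,0,0]]]}}

```text
time_s: 28.42
tool_pos: [451.4, -327.3, 32.9]
orientation: [179.9, -0.1, -166.9]
contact_force: [0.0, -0.3, 0.1]
width: 0.1
finger_force: 0.0
```

{"api": "send_rows", "payload": {"motion": [[[0,0,0,0,0,2,0],[0,0,0,0,0,1,0],[0,0,0,0,0,0,0]]]}}

```text
time_s: 28.67
tool_pos: [452.0, -327.6, 32.0]
orientation: [179.9, -0.1, -166.9]
contact_force: [-4.5, 1.9, 8.9]
width: 0.3
finger_force: 4.5
```

```bash
cat >> h.py <<'E'
def cover(p,C,k,h):
    lo,hi=dict(steel=(100,125),brass=(24,34))[k]
    hsv=cv2.cvtColor(p["color"],cv2.COLOR_RGB2HSV); a=np.radians(h[2]); d=C[...,:2]-np.array(h[:2]); lx=d@[np.cos(a),np.sin(a)]; ly=d@[-np.sin(a),np.cos(a)]
    b=(hsv[...,0]>lo)&(hsv[...,0]<hi)&(hsv[...,1]>100)&(np.abs(ly)<50)&(lx>-60)&(lx<110)&(C[...,2]>5)&(C[...,2]<130)&(p["depth"]>0)
    if b.sum()<20: print(k,"cover pixels",b.sum()); return
    print(k,"cover n",b.sum(),"lx",np.percentile(lx[b],[2,98]).round(1),"z",np.percentile(C[b][:,2],[2,50,98]).round(1), "slope deg",np.degrees(np.arctan(np.polyfit(lx[b],C[b][:,2],1)[0])).round(1))
E
python3 - <<'E'
from h import *
s=st(); h=(442.4,-329.8,13.2)
for c in("scene","wrist"):
    p=env.camera(c); C=cloud(p) if c=="scene" else wcloud(p,s); cover(p,C,"steel",h)
E
```

```text
{'time_s': 28.7, 'q': [-40.4, 26.0, 109.1, -0.0, 45.1, -143.5], 'tool_pos': [452.0, -327.6, 32.0], 'orientation': [179.9, -0.1, -166.9], 'contact_force': [-4.5, 1.9, 8.9], 'width': 0.3, 'finger_force': 4.5}
steel cover n 785 lx [-19.1  68.7] z [27.7 31.7 35.5] slope deg 0.4
steel cover n 11306 lx [-19.2  30.5] z [ 30.3  31.8 109.7] slope deg -2.1
```

The blue cover is shut flat at z 32. Next is the right-hand brass shim.

{"api": "send_rows", "payload": {"motion": [[[0,0,0,0,0,-20,0],[0,0,0,0,0,-35,0],[0,0,6.55,0,0,-35,0],[0,0,6.55,0,0,-30,0],[0,0,0,-7.3,36.5,0,0],[0,0,0,-7.3,36.5,0,0],[0,0,0,-7.3,36.5,0,0],[0,0,0,-7.3,36.5,0,0],[0,0,0,-7.3,36.5,0,0],[0,0,0,-7.3,36.5,0,0],[0,0,0,-7.3,36.5,0,0],[0,0,0,-7.3,36.5,0,0],[0,0,0,-7.3,36.5,0,0],[0,0,0,-7.3,36.5,15,0],[0,0,0,-7.3,36.5,15,0],[0,0,0,-7.3,36.5,15,0],[0,0,0,-7.3,36.5,15,0],[0,0,0,0,0,0,0],[0,0,0,0,0,0,0],[0,0,0,0,0,0,0]]]}}

```text
time_s: 30.43
tool_pos: [547.0, 146.5, 90.6]
orientation: [-180.0, -0.1, -180.0]
contact_force: [0.5, 0.8, 0.8]
width: 0.1
finger_force: 0.0
```

{"api": "send_rows", "payload": {"motion": [[[0,0,0,0,0,12,0],[0,0,0,0,0,12,0],[0,0,0,0,0,7,0],[0,0,0,0,0,3,0],[0,0,0,0,0,2,0],[0,0,0,0,0,1,0],[0,0,0,0,0,0.5,0],[0,0,0,0,0,0,0],[0,0,0,0,0,0,0]]]}}

```text
time_s: 31.18
tool_pos: [547.8, 146.8, 53.9]
orientation: [180.0, 0.1, 180.0]
contact_force: [-0.2, 0.0, -0.3]
width: 0.2
finger_force: 0.0
```

{"api": "send_rows", "payload": {"motion": [[[0,0,0,0,0,1,0],[0,0,0,0,0,0.5,0],[0,0,0,0,0,0.5,0],[0,0,0,0,0,0,0],[0,0,0,0,0,0,0]]]}}

```text
time_s: 31.6
tool_pos: [547.9, 146.8, 52.6]
orientation: [180.0, 0.0, 180.0]
contact_force: [-1.5, 0.3, 6.7]
width: -0.1
finger_force: 2.7
```

{"api": "send_rows", "payload": {"motion": [[[0,0,0,0,0,0.5,0],[0,0,0,3,0,0,0],[0,0,0,5,-0.5,0,0],[0,0,0,8,-0.5,0,0],[0,0,0,8,-0.5,0,0],[0,0,0,8,-0.5,0,0],[0,0,0,8,-0.5,0,0],[0,0,0,6,-0.5,0,0],[0,0,0,4,0,0,0],[0,0,0,2,0,0,0],[0,0,0,0,0,0,0],[0,0,0,0,0,-10,0],[0,0,0,0,0,-20,1],[0,0,0,19,0,0,1],[0,0,0,19,0,0,1],[0,0,0,18,0,0,1],[0,0,0,0,0,0,1],[0,0,0,0,0,0,1],[0,0,0,0,0,0,1]]]}}

```text
time_s: 33.18
tool_pos: [439.8, 143.8, 81.2]
orientation: [180.0, 0.0, 180.0]
contact_force: [0.3, -0.6, -0.5]
width: 83.3
finger_force: 0.0
```

```bash
cat >> h.py <<'E'
def grip(q,s,L=41):
    """grasp from the wrist view: front end of the visible part of the shim"""
    p=env.camera("wrist"); C=wcloud(p,s)
    for r in env.regions_of(p,q):
        m=r["mask"]&(p["depth"]>0)&(C[...,2]>44)&(C[...,2]<60)
        if m.sum()<300: continue
        c,sz,a=box(C[m]); 
        if sz[1]<40 or sz[1]>60: continue
        if sz[0]<75 and abs(a)>45: a=(a+180)%180-90 if False else (a-90 if a>0 else a+90); sz=sz[::-1]
        e=np.array([np.cos(np.radians(a)),np.sin(np.radians(a))]); fr=c-e*sz[0]/2; g=fr+e*19
        print(round(r["confidence"],2),"front",fr.round(1),"w",sz,"yaw",a,"grasp",g.round(1),"d",(g-np.array(s["tool_pos"][:2])).round(1),"turn",round(-((180+a-s["orientation"][2]+180)%360-180),1))
E
python3 - <<'E'
from h import *
s=env.observe(); print(s["tool_pos"].round(1)); shim("scene","brass_shim_1",s); grip("brass_shim_1",s)
E
```

```text
[439.8 143.8  81.2]
scene 0.73 [549.6 320.7] [63.  56.7] -9.0 grasp [509.1 327.1] d [ 69.3 183.3] turn 9.0
scene 0.68 [485.2 142. ] [118.   55.7] 0.6 grasp [444.2 141.6] d [ 4.4 -2.2] turn -0.6
scene 0.39 [570.8 194.2] [376.1 222.1] -86.5 grasp [568.3 235.1] d [128.5  91.3] turn 86.5
0.89 front [423.5 148.4] w [102.9  51.6] yaw -1.5 grasp [442.5 147.9] d [2.6 4.2] turn 1.5
0.77 front [458.9 323.7] w [81.  55.5] yaw 1.5 grasp [477.9 324.2] d [ 38.1 180.4] turn -1.5
```

{"api": "send_rows", "payload": {"motion": [[[0,0,1,-2,1.5,0,1],[0,0,0,0,0,15,1],[0,0,0,0,0,15,1],[0,0,0,0,0,12,1],[0,0,0,0,0,0,1],[0,0,0,0,0,0,1]]]}}

```text
time_s: 33.88
tool_pos: [441.1, 145.1, 38.4]
orientation: [-180.0, -0.1, 178.9]
contact_force: [-0.1, 0.4, 0.4]
width: 85.5
finger_force: 0.0
```

```bash
python3 - <<'E'
from h import *
s=env.observe(); print(s["tool_pos"].round(1),s["contact_force"].round(1)); grip("brass_shim_1",s)
E
```

```text
[441.1 145.1  38.4] [-0.1  0.4  0.4]
0.74 front [460.1 299.4] w [101.5  44.2] yaw 30.2 grasp [476.6 308.9] d [ 35.5 163.8] turn -31.3
0.71 front [423.9 147.5] w [63.7 51.5] yaw -1.3 grasp [442.9 147.1] d [1.8 2. ] turn 0.2
```

{"api": "send_rows", "payload": {"motion": [[[0,0,0,0,1,0,0.5],[0,0,0,0,0,0,0.3],[0,0,0,0,0,0,0.3],[0,0,0,0,0,0,0.3],[0,0,0,0,0,0,0.3],[0,0,0,0,0,0,0.3],[0,0,0,0,0,-4,0.3],[0,0,0,0,0,-10,0.3],[0,0,0,0,0,-20,0.3],[0,0,0,0,0,-30,0.3],[0,0,0,0,0,-30,0.3],[0,0,0,0,0,-30,0.3],[0,0,0,0,-25,-15,0.3],[0,0,0,0,-25,-15,0.3],[0,0,0,0,-25,-8,0.3],[0,0,0,0,-25,0,0.3],[0,0,0,0,0,0,0.3],[0,0,0,0,0,0,0.3],[0,0,0,0,0,0,0.3]]]}}

```text
time_s: 35.57
tool_pos: [439.2, 46.5, 200.9]
orientation: [180.0, -0.0, 178.9]
contact_force: [0.6, 0.1, -0.2]
width: 47.4
finger_force: 61.9
```

```bash
cat >> h.py <<'E'
def lip(p,C,k):
    lo,hi=dict(steel=(100,125),brass=(24,34))[k]; x0,x1,y0,y1=HB[k]
    hsv=cv2.cvtColor(p["color"],cv2.COLOR_RGB2HSV)
    b=(hsv[...,0]>lo)&(hsv[...,0]<hi)&(hsv[...,1]>150)&(C[...,2]<30)&(C[...,2]>14)&(C[...,0]<x0+110)&(C[...,0]>x0-40)&(C[...,1]>y0)&(C[...,1]<y1)
    if b.sum()>10: print(k,"lip",b.sum(),np.median(C[b],0).round(1),*box(C[b]))
E
python3 - <<'E'
from h import *
s=env.observe(); p=env.camera("wrist"); C=wcloud(p,s); held(C,s); print(s["tool_pos"].round(1),s["orientation"].round(1))
print(fit(C,"brass"),fit(C,"brass",(9,30))); lip(p,C,"brass")
t=env.camera("top"); T=cloud(t); print("top",fit(T,"brass")); lip(t,T,"brass")
inbed(p,C,(526,-112,0),"brass_bed")
E
```

```text
shim in tool: top z -11.9 tilt_x -0.5 tilt_y 0.1 deg, front x 17.4, n 9273
[439.2  46.5 200.9] [180.   -0.  178.9]
(array([ 515.8, -109.5,    0.6]), np.float64(0.765)) (array([ 5.157e+02, -1.098e+02,  3.000e-01]), np.float64(0.762))
brass lip 94 [ 456.7 -109.5   19.3] [ 457.6 -109.7] [37.9  6.1] -86.7
top (array([ 5.265e+02, -1.119e+02, -1.000e-01]), np.float64(0.924))
  mask 0.73 3711 x [-70.5  56.3] y [-36.   44.4] box [71.1  2.7] [284.1  84.5] -0.6 z by x [11.8, 11.9, 11.8, 12.4, 12.2]
```

```bash
python3 - <<'E'
from h import *
goal((526.8,-110.2,0.3),17.4,-9.4,env.observe())
E
```

```text
TCP goal [ 484.2 -110.4    2.6] world d [  44.9 -157.4 -198. ] turn z -1.3 then tool shift [ -44.1 -157.7  198. ]
```

{"api": "send_rows", "payload": {"motion": [[[0,0,-1.3,0,0,0,0.3],[0,0,0,-7.3,-26.3,10,0.3],[0,0,0,-7.4,-26.3,10,0.3],[0,0,0,-7.3,-26.3,10,0.3],[0,0,0,-7.4,-26.3,10,0.3],[0,0,0,-7.3,-26.3,10,0.3],[0,0,0,-7.4,-26.3,10,0.3],[0,0,0,0,0,25,0.3],[0,0,0,0,0,30,0.3],[0,0,0,0,0,30,0.3],[0,0,0,0,0,15,0.3],[0,0,0,0,0,0,0.3],[0,0,0,0,0,0,0.3],[0,0,0,0,0,0,0.3]]]}}

```text
time_s: 36.88
tool_pos: [485.8, -111.3, 41.9]
orientation: [-180.0, 0.1, -179.7]
contact_force: [1.0, 0.3, -0.6]
width: 47.1
finger_force: 61.9
```

```bash
python3 - <<'E'
from h import *
s=env.observe(); goal((526.8,-110.2,0.3),17.4,-9.4,s)
p=env.camera("wrist"); C=wcloud(p,s); lip(p,C,"brass"); q=env.camera("scene"); lip(q,cloud(q),"brass")
E
```

```text
TCP goal [ 484.2 -110.4    2.6] world d [ -1.6   0.9 -39.3] turn z 0.0 then tool shift [ 1.6  0.9 39.3]
brass lip 802 [ 458.  -110.2   19.5] [ 458.6 -109.9] [39.   6.2] -89.7
brass lip 31 [ 458.2 -111.6   18.5] [ 457.8 -113. ] [37.5  5.3] 88.5
```

{"api": "send_rows", "payload": {"motion": [[[0,0,0,0,1,10,0.3],[0,0,0,0,0,10,0.3],[0,0,0,0,0,9,0.3],[0,0,0,0,0,5,0.3],[0,0,0,0,0,2,0.3],[0,0,0,0,0,1,0.3],[0,0,0,0,0,0.5,0.3],[0,0,0,0,0,0,0.3],[0,0,0,0,0,0,0.3]]]}}

```text
time_s: 37.73
tool_pos: [484.8, -110.5, 3.7]
orientation: [-180.0, 0.0, -179.7]
contact_force: [-0.2, 0.3, -0.8]
width: 47.2
finger_force: 62.0
```

{"api": "send_rows", "payload": {"motion": [[[0,0,0,0,0,0.5,0.3],[0,0,0,0,0,0,0.5],[0,0,0,0,0,0,0.7],[0,0,0,0,0,0,1],[0,0,0,0,0,0,1],[0,0,0,0,0,0,1],[0,0,0,0,0,0,1],[0,0,0,0,0,-10,1],[0,0,0,0,0,-25,1],[0,0,0,0,0,-35,1],[0,0,0,0,0,-35,1],[0,0,0,0,0,-40,1],[0,0,0,0,0,0,1],[0,0,0,0,0,0,1],[0,0,0,0,0,0,1]]]}}

```text
time_s: 38.98
tool_pos: [484.3, -110.3, 148.4]
orientation: [-180.0, 0.0, -179.7]
contact_force: [-0.5, -0.2, -0.4]
width: 85.4
finger_force: 0.0
```

```bash
python3 - <<'E'
from h import *
s=env.observe(); p=env.camera("wrist"); C=wcloud(p,s); print(s["tool_pos"].round(1),fit(C,"brass")); lip(p,C,"brass"); inbed(p,C,(527.5,-110.2,0.3),"brass_shim_1")
save(p,"w8.png",(170,120,180,180),3)
E
```

```text
[ 484.3 -110.3  148.4] (array([ 5.270e+02, -1.101e+02,  3.000e-01]), np.float64(0.924))
brass lip 278 [ 457.7 -109.9   19.4] [ 458.3 -110. ] [38.1  6. ] -89.0
  mask 0.73 5332 x [-59.3  57.9] y [-23.8  24.3] box [-0.4  0.5] [120.2  50.1] -0.0 z by x [14.3, 14.4, 14.4, 14.2, 14.3]
```

The brass shim is centred and flat. Now the last one, the left-hand brass shim.

{"api": "send_rows", "payload": {"motion": [[[0,0,0,-4.2,20,0,0],[0,0,0,-4.2,36,0,0],[0,0,0,-4.2,36,0,0],[0,0,0,-4.2,36,0,0],[0,0,0,-4.2,36,0,0],[0,0,0,-4.2,36,0,0],[0,0,0,-4.2,36,0,0],[0,0,0,-4.2,36,0,0],[0,0,0,-4.2,36,0,0],[0,0,0,-4.2,36,15,0],[0,0,0,-4.2,36,15,0],[0,0,0,-4.2,36,15,0],[0,0,0,0,15,15,0],[0,0,0,0,0,0,0],[0,0,0,0,0,0,0],[0,0,0,0,0,0,0]]]}}

```text
time_s: 40.42
tool_pos: [531.9, 319.7, 86.7]
orientation: [-179.9, -0.1, -179.7]
contact_force: [-0.1, -0.3, -0.2]
width: 0.2
finger_force: 0.0
```

{"api": "send_rows", "payload": {"motion": [[[0,0,0,-2,1,10,0],[0,0,0,0,0,10,0],[0,0,0,0,0,7,0],[0,0,0,0,0,3,0],[0,0,0,0,0,2,0],[0,0,0,0,0,1,0],[0,0,0,0,0,0.5,0],[0,0,0,0,0,0,0],[0,0,0,0,0,0,0]]]}}

```text
time_s: 41.17
tool_pos: [535.1, 322.1, 54.9]
orientation: [180.0, 0.0, -179.7]
contact_force: [-0.2, 0.4, 0.8]
width: 0.1
finger_force: 0.0
```

{"api": "send_rows", "payload": {"motion": [[[0,0,0,0,0,1,0],[0,0,0,0,0,1,0],[0,0,0,0,0,0.5,0],[0,0,0,0,0,0,0],[0,0,0,0,0,0,0]]]}}

```text
time_s: 41.58
tool_pos: [535.1, 322.1, 52.6]
orientation: [180.0, 0.0, -179.7]
contact_force: [-0.7, 0.1, 3.5]
width: 0.0
finger_force: 2.1
```

{"api": "send_rows", "payload": {"motion": [[[0,0,0,0,0,1,0],[0,0,0,3,0,0,0],[0,0,0,5,-0.5,0,0],[0,0,0,8,-0.5,0,0],[0,0,0,8,-0.5,0,0],[0,0,0,8,-0.5,0,0],[0,0,0,8,-0.5,0,0],[0,0,0,5,-0.5,0,0],[0,0,0,3,0,0,0],[0,0,0,2,0,0,0],[0,0,0,0,0,0,0],[0,0,0,0,0,-10,0],[0,0,0,0,0,-20,1],[0,0,0,19,0,0,1],[0,0,0,19,0,0,1],[0,0,0,18,0,0,1],[0,0,0,0,0,0,1],[0,0,0,0,0,0,1],[0,0,0,0,0,0,1]]]}}

```text
time_s: 43.17
tool_pos: [429.2, 318.5, 81.0]
orientation: [180.0, 0.0, -179.7]
contact_force: [-0.2, 0.1, 0.4]
width: 83.6
finger_force: 0.0
```

```bash
python3 - <<'E'
from h import *
s=env.observe(); print(s["tool_pos"].round(1)); shim("scene","brass_shim_1",s); grip("brass_shim_1",s)
E
```

```text
[429.2 318.5  81. ]
scene 0.76 [471.3 316. ] [117.9  53.2] 3.5 grasp [430.4 313.5] d [ 1.2 -5. ] turn -3.2
scene 0.38 [ 606.1 -113. ] [82.1  7.6] -87.8 grasp [604.5 -72. ] d [ 175.3 -390.5] turn 88.1
0.92 front [410.9 319.6] w [104.6  50.7] yaw 1.2 grasp [429.9 320. ] d [0.7 1.5] turn -0.9
```

{"api": "send_rows", "payload": {"motion": [[[0,0,-1,-0.5,0.5,0,1],[0,0,0,0,0,15,1],[0,0,0,0,0,15,1],[0,0,0,0,0,10,1],[0,0,0,0,0,0,1],[0,0,0,0,0,0,1],[0,0,0,0,0,0,0.5],[0,0,0,0,0,0,0.3],[0,0,0,0,0,0,0.3],[0,0,0,0,0,0,0.3],[0,0,0,0,0,0,0.3],[0,0,0,0,0,0,0.3],[0,0,0,0,0,0,0.3]]]}}

```text
time_s: 44.45
tool_pos: [430.0, 319.4, 41.9]
orientation: [179.9, 0.1, -178.7]
contact_force: [0.4, -0.2, 5.4]
width: 47.3
finger_force: 60.9
```

{"api": "send_rows", "payload": {"motion": [[[0,0,0,0,0,-3,0.3],[0,0,0,0,0,-8,0.3],[0,0,0,0,0,-18,0.3],[0,0,0,0,0,-28,0.3],[0,0,0,0,0,-30,0.3],[0,0,0,0,0,-30,0.3],[0,0,0,0,-20,-20,0.3],[0,0,0,-0.4,-28,-10,0.3],[0,0,0,-0.4,-28,-10,0.3],[0,0,0,-0.4,-28,0,0.3],[0,0,0,-0.4,-28,0,0.3],[0,0,0,-0.4,-28,0,0.3],[0,0,0,-0.4,-28,0,0.3],[0,0,0,-0.4,-28,0,0.3],[0,0,0,-0.4,-28,0,0.3],[0,0,0,-0.4,-28,0,0.3],[0,0,0,0,0,0,0.3],[0,0,0,0,0,0,0.3],[0,0,0,0,0,0,0.3]]]}}

```text
time_s: 46.03
tool_pos: [438.6, 47.3, 197.9]
orientation: [180.0, -0.0, -178.8]
contact_force: [0.6, 1.3, -0.0]
width: 46.8
finger_force: 61.9
```

```bash
python3 - <<'E'
from h import *
s=env.observe(); p=env.camera("wrist"); C=wcloud(p,s); held(C,s); lip(p,C,"brass")
t=env.camera("top"); T=cloud(t); print("top",fit(T,"brass")); lip(t,T,"brass")
goal((527.3,-110.1,0.3),18,-8+2.5,s)
E
```

```text
shim in tool: top z -9.7 tilt_x -0.5 tilt_y 0.2 deg, front x 17.7, n 9404
brass lip 146 [ 457.8 -108.8   19.5] [ 458.2 -109.3] [39.5  6.2] -87.2
top (array([ 5.266e+02, -1.120e+02,  2.000e-01]), np.float64(0.908))
TCP goal [ 485.3 -110.3    6.5] world d [  46.7 -157.6 -191.4] turn z 0.9 then tool shift [ -45.9 -157.9  191.4]
```

{"api": "send_rows", "payload": {"motion": [[[0,0,0.9,0,0,0,0.3],[0,0,0,-7.7,-26.3,10,0.3],[0,0,0,-7.7,-26.3,10,0.3],[0,0,0,-7.7,-26.3,10,0.3],[0,0,0,-7.7,-26.3,10,0.3],[0,0,0,-7.7,-26.3,10,0.3],[0,0,0,-7.7,-26.3,10,0.3],[0,0,0,0,0,25,0.3],[0,0,0,0,0,30,0.3],[0,0,0,0,0,25,0.3],[0,0,0,0,0,12,0.3],[0,2,0,0,0,0,0.3],[0,0,0,0,0,0,0.3],[0,0,0,0,0,0,0.3]]]}}

```text
time_s: 47.3
tool_pos: [487.2, -109.9, 45.9]
orientation: [-180.0, -1.9, -179.6]
contact_force: [-0.1, 0.5, -0.1]
width: 47.0
finger_force: 61.9
```

```bash
python3 - <<'E'
from h import *
s=env.observe(); goal((527.3,-110.1,0.3),17.7,-7.2+2.5,s)
p=env.camera("wrist"); C=wcloud(p,s); lip(p,C,"brass"); q=env.camera("scene"); lip(q,cloud(q),"brass")
E
```

```text
TCP goal [ 485.  -110.3    7.3] world d [ -2.2  -0.4 -38.6] turn z 0.1 then tool shift [ 2.2 -0.4 38.6]
brass lip 771 [ 458.2 -110.    19.5] [ 458.6 -110. ] [39.6  6.3] -89.6
brass lip 30 [ 457.7 -113.2   19.1] [ 458.2 -113.9] [40.   5.6] 86.8
```

{"api": "send_rows", "payload": {"motion": [[[0,0,0,1,0,10,0.3],[0,0,0,0,0,10,0.3],[0,0,0,0,0,8,0.3],[0,0,0,0,0,4,0.3],[0,0,0,0,0,1.5,0.3],[0,0,0,0,0,0.5,0.3],[0,0,0,0,0,0,0.3],[0,0,0,0,0,0,0.3],[0,0,0,0,0,0,0.3]]]}}

```text
time_s: 48.15
tool_pos: [483.5, -110.3, 12.1]
orientation: [180.0, -2.1, -179.6]
contact_force: [-2.3, 0.9, 4.3]
width: 46.9
finger_force: 64.7
```

{"api": "send_rows", "payload": {"motion": [[[0,0,0,0,0,0,0.5],[0,0,0,0,0,0,0.7],[0,0,0,0,0,0,1],[0,0,0,0,0,0,1],[0,0,0,0,0,0,1],[0,0,0,0,0,0,1],[0,-2,0,0,0,-10,1],[0,0,0,0,0,-25,1],[0,0,0,0,0,-35,1],[0,0,0,0,0,-35,1],[0,0,0,0,0,-35,0],[0,0,0,0,0,0,0],[0,0,0,0,0,0,0],[0,0,0,0,0,0,0]]]}}

```text
time_s: 49.32
tool_pos: [483.9, -110.4, 151.7]
orientation: [180.0, -0.0, -179.6]
contact_force: [0.3, 0.8, -0.8]
width: 38.8
finger_force: 0.0
```

```bash
python3 - <<'E'
from h import *
s=env.observe(); p=env.camera("wrist"); C=wcloud(p,s); print(s["tool_pos"].round(1),fit(C,"brass")); lip(p,C,"brass"); inbed(p,C,(527.3,-110.1,0.3),"brass_shim_1")
save(p,"w9.png",(170,120,180,180),3.3)
q=env.camera("scene"); cover(q,cloud(q),"steel",(442.4,-329.8,13.2)); save(q,"s9.png",s=1.5)
E
```

```text
[ 483.9 -110.4  151.7] (array([ 5.266e+02, -1.105e+02,  2.000e-01]), np.float64(0.877))
brass lip 271 [ 457.8 -109.6   19.5] [ 458.1 -109.9] [38.6  5.4] -89.9
  mask 0.82 5361 x [-60.4  57.5] y [-24.   24.5] box [ 1.  -0.6] [124.4  51.4] 1.2 z by x [16.8, 16.9, 16.9, 16.7, 16.9]
steel cover n 1245 lx [-18.2  70.2] z [28.5 31.7 34.8] slope deg 0.5
```

View pics/w9.png

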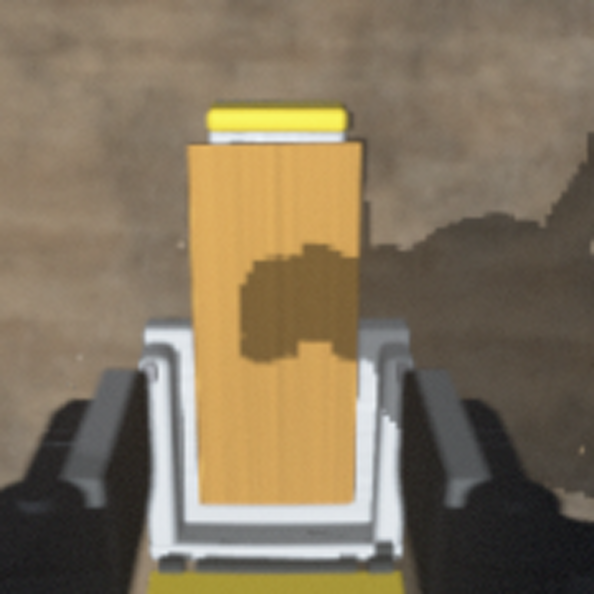

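Both brass shims lie stacked flat and centred, and the blue cover is still shut. Now the yellow cover the same way.

{"api": "send_rows", "payload": {"motion": [[[0,0,0,0,0,-5,0],[0,0,0,-30,0,0,0],[0,0,0,-40,0,0,0],[0,0,0,-40,0,0,0],[0,0,0,-40,0,0,0],[0,0,0,-10,0,0,0],[0,0,0,0,0,0,0],[0,0,0,0,0,0,0],[0,0,0,0,0,20,0],[0,0,0,0,0,20,0],[0,0,0,0,0,11,0],[0,0,0,0,0,0,0],[0,0,0,0,0,0,0]]]}}

```text
time_s: 50.55
tool_pos: [642.5, -109.3, 105.1]
orientation: [180.0, -0.2, -179.6]
contact_force: [0.6, -1.3, 0.7]
width: 0.0
finger_force: 0.0
```

```bash
python3 - <<'E'
from h import *
s=st(); p=env.camera("wrist"); C=wcloud(p,s); print(s["tool_pos"][:2]-[527.1,-110.2]); cover(p,C,"brass",(527.1,-110.2,0.3)); q=env.camera("scene"); lip(q,cloud(q),"brass"); lip(q,cloud(q),"steel")
E
```

```text
{'time_s': 50.6, 'q': [-13.5, 28.3, 94.5, -0.0, 57.4, -103.8], 'tool_pos': [642.5, -109.3, 105.1], 'orientation': [180.0, -0.2, -179.6], 'contact_force': [0.6, -1.3, 0.7], 'width': 0.0, 'finger_force': 0.0}
[115.43980086   0.8964193 ]
brass cover n 9739 lx [76.1 93.9] z [ 39.1  96.5 123.4] slope deg 78.8
brass lip 31 [ 457.8 -115.3   18.8] [ 458.  -113.5] [36.6  6.1] 88.1
steel lip 110 [ 423.  -344.    21.9] [ 414.  -330.3] [90.8 86.9] -1.0
```

{"api": "send_rows", "payload": {"motion": [[[0,0,0,7,0,0,0],[0,0,0,7,0,0,0],[0,0,0,7,0,-1,0],[0,0,0,7,0,-0.5,0],[0,0,0,7,0,0.5,0],[0,0,0,7,0,0.5,0],[0,0,0,7,0,1.5,0],[0,0,0,6,0,1.5,0],[0,0,0,6,0,2.5,0],[0,0,0,6,0,3,0],[0,0,0,6,0,4,0],[0,0,0,5,0,4,0],[0,0,0,5,0,5,0],[0,0,0,5,0,5,0],[0,0,0,4,0,5,0],[0,0,0,4,0,5,0],[0,0,0,0,0,0,0],[0,0,0,0,0,0,0]]]}}

```text
time_s: 52.15
tool_pos: [551.4, -111.4, 72.3]
orientation: [-179.8, 0.4, -179.6]
contact_force: [4.9, -2.4, 4.6]
width: -0.0
finger_force: 3.3
```

{"api": "send_rows", "payload": {"motion": [[[0,0,0,3,0,6,0],[0,0,0,3,0,6,0],[0,0,0,2,0,6.5,0],[0,0,0,2,0,6.5,0],[0,0,0,1,0,6,0],[0,0,0,0,0,6,0],[0,0,0,0,0,0,0],[0,0,0,0,0,0,0]]]}}

```text
time_s: 52.82
tool_pos: [535.0, -109.5, 32.1]
orientation: [179.9, -0.3, -179.6]
contact_force: [-3.3, 0.7, 6.6]
width: 0.0
finger_force: 2.8
```

Now a light extra press, then I retreat clear and check everything.

{"api": "send_rows", "payload": {"motion": [[[0,0,0,0,0,1,0],[0,0,0,0,0,0,0],[0,0,0,0,0,-10,0],[0,0,0,0,0,-30,0],[0,0,0,0,0,-40,0],[0,0,0,0,0,-40,0],[0,0,0,10,35,-10,0],[0,0,0,10,35,0,0],[0,0,0,10,35,0,0],[0,0,0,10,35,0,0],[0,0,0,10,35,0,0],[0,0,0,10,35,0,0],[0,0,0,0,0,0,0],[0,0,0,0,0,0,0],[0,0,0,0,0,0,0]]]}}

```text
time_s: 54.07
tool_pos: [475.8, 99.3, 161.7]
orientation: [-180.0, -0.0, -179.6]
contact_force: [0.2, -0.6, -0.0]
width: 0.1
finger_force: 0.0
```

```bash
python3 - <<'E'
from h import *
st()
for c in("scene","top"):
    q=env.camera(c); C=cloud(q); print(c); cover(q,C,"brass",(527.1,-110.2,0.3)); cover(q,C,"steel",(442.4,-329.8,13.2))
    if c=="scene": save(q,"end.png",(180,100,220,200),3.6)
E
```

```text
{'time_s': 54.1, 'q': [6.7, 7.1, 115.3, -0.0, 57.6, -83.7], 'tool_pos': [475.8, 99.3, 161.7], 'orientation': [-180.0, -0.0, -179.6], 'contact_force': [0.2, -0.6, -0.0], 'width': 0.1, 'finger_force': 0.0}
scene
brass cover n 765 lx [-15.8  72.5] z [27.7 31.7 34.9] slope deg 0.6
steel cover n 1245 lx [-18.1  69.8] z [28.3 31.8 35. ] slope deg 0.5
top
brass cover n 931 lx [-17.6  70.4] z [20.3 31.5 35.2] slope deg 1.1
steel cover n 927 lx [-17.5  69.7] z [26.9 31.3 35.4] slope deg 0.1
```

View pics/end.png

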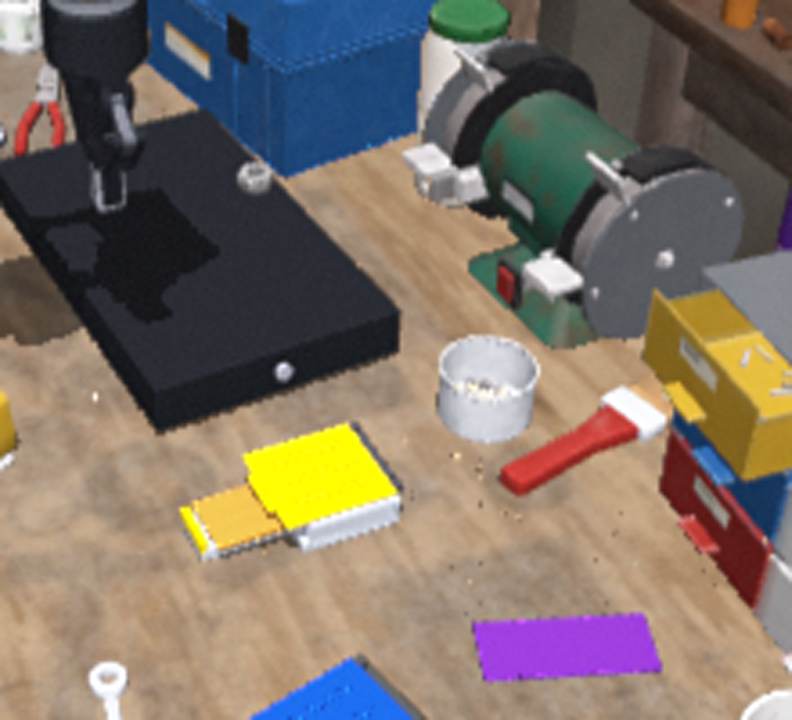

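Both covers are shut flat, yellow at (325,475) and blue at (340,690). The plate is empty of shims, the tin at (490,390) and nut at (255,178) are undisturbed, and the arm touches nothing. Handing in.

```bash
python3 -c "
from bench import env
print(env.finish_job())"
```

```text
the job is handed in; nothing more can be done
None
```

All four shims (two steel, two brass) lie flat in their own holders, both covers are shut, the tin and nut look undisturbed, and the job is handed in; no verdict was returned.

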